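Poke the stuck modules out and test them

ROBOT

A 7-joint arm with a two-finger parallel gripper is mounted at the origin on a cart in front of the work surface, level with it; the furniture and walls round the work are solid. World frame = base frame: x ahead of the robot, y to its left, z up, the work surface at z = 0. Lengths are in m, angles in rad, forces in N, time in s.
With the tool pointing down it reaches from about 0.35 to 0.9 m from the base axis. Payload 8.1 kg.
Tool frame: the origin (TCP) lies midway between the tips of the shut fingers; the grasp point (between the pads) lies arm.tcp_to_grasp behind it (arm.tcp_to_grasp is the distance from the TCP to the grasp point, in m); z points along the fingers, y is the line along which they close (so a half turn about z gives the same grasp; the last joint's range is limited). The gripper opens to 92 mm and grips with 3 to 60 N. Pads are 19 mm wide; open, the fingers measure 130 mm over their backs; the gripper's body (75 mm by 190 mm) begins 47 mm behind the grasp point.
Start: joints at [1.072, 0.434, 0.025, 1.573, -0.012, 1.134, -0.075], TCP at [0.241, -0.577, 0.227] pointing down, gripper open.
Joint ranges: [-2.62, 2.62], [-0.44, 2.09], [-1.27, 1.32], [0.08, 2.57], [-1.32, 4.46], [0.12, 2], [-2.74, 2.74]. Speed limits (rad/s): [2.22, 2.22, 3.01, 3.01, 3.14, 3.14, 3.14].

INTERFACE

Orientations are given as a rotation vector (axis times angle).
In Python, from cell import observe, get_image, arm gives the robot as it stands. The module is installed in compiled form; this text tells all that it offers.
- The arm moves only by the tool drive_tool, never from a script. Its argument "steps" is a list of rows, each a list of 5 numbers: the closure, from 0 (fully open) to 1 (shut), then the shift along the world's x, y, z in mm, then the turn about the world's z in rad. In form: [[hand, x, y, z, roll], ...]. A call has 1 to 20 rows; each row shifts and turns the commanded pose from where the row before left it; what a row does not reach is not made up. A row lasts 1/12 s, in which the tool goes at most 41.7 mm and 7.16 degrees, less where a joint would pass 70% of its speed; a pose out of reach is approached as far as the arm can. A call with a gripper value outside its range is refused whole. The fingers move at their own pace and stop on an object; "grip_force" is the grip in N (left out, the last holds). Time passes only in rows, so rows that do not move let the fingers close. It gives the time, the measured TCP pose, the force, the opening and the grip force at its end, in the units of the state.
- observe(): the state, without advancing time (a new reading comes with each control period).
- get_image(name): name is "side" or "top" or "wrist"; returns a dict with "image" (400x640x3 uint8, red, green, blue), "vfov" (degrees; the focal length in pixels is half the picture's height over the tangent of half this angle, whatever the lens; pixels are square), "cx", "cy" (the principal point, pixels), "k1" (the pictures are not rectified: a ray, as slopes to the right and down, at radius r is drawn at 1 + k1 r^2 times it, then the intrinsics apply), "xyz" and "attitude" of the camera in the world. Camera axes: x right, y down, z forward; pixel columns grow to the right and rows downward; lengths in m; the calibration is good to about 2 mm. A picture is of the moment at which its call begins. There is no depth.
- arm.sign_off(): hands the job in; it is judged then, once.
The state is a dict: "clock": time; "joints": joint angles; "dq": joint speeds; "joint_efforts": joint torques, N m; "position": TCP position; "ee_rot": TCP orientation; "force": force on the tool from outside, world axes, zero at the start; "ft_torque": the same for the moment, N m; "width": opening from 0.0 (shut) to 1.0 (fully open); "gripper_force": force on a finger pad.
Only numpy, scipy, OpenCV 4.12 (cv2) and the standard library are available. Lean on these libraries where they do the work, as an engineer would, in place of code of your own. Each camera call takes 0.05 s, during which the arm holds its last target. There are 200 camera calls.

TASK

The plug-in modules are stuck in the transport magazine: use the push-out pin through the access hole behind each one to push them all out onto the ledge, and lay the pin back on its rubber pad. Put every module fully down into a socket of the test station, upright, swing the locking bail shut over them, and then press the test button fully down and let it come up again. Leave the phone, battery, tweezers and screw cup where they are.

Things in the scene. Friction and masses are not known exactly. Their poses are not given: they have to be found in the camera images.
- magazine: Aluminium magazine, fixed, x from -75 to 75 mm, y from -40 to 60 mm, 45.5 mm high; origin on the table. Its rear (y -40 to -6) is a roofed block with 3 pockets (x = -50, 0, 50) open only toward +y; their floor, 20 mm above the table, runs on in front as an open flat ledge (y -6 to 60, 4 mm lips at the two ends) onto which modules are pushed. The back wall at y = -40 has a hole behind each pocket.
- station: Test station, fixed. Grey base plate, x -50 to 50, y -140 to 98 mm, 10 mm thick; on it a lighter socket block 50x166 mm, its top 20 mm above the table, with 3 sockets in a row along y (-50, 0, 50). A seated module stands 10 mm proud of it. Origin on the table under the middle socket. Bail hinged along its -x side, button at its -y end.
- bail (a joint): Locking bail: steel U-frame 180 mm wide, swinging about a hinge parallel to the station's y. 0 = shut (level, its hold-down strip 1.5 mm above seated modules), grows as it opens, to 2.1 rad. Starts open at about 1.8 rad and stays where it is left (friction 0.05 N m, no spring, no latch).
- bail_bar (a point): Middle of the bail's round cross bar, 8 mm thick, 170 mm long, parallel to the station's y, 80 mm from the hinge: the place to pinch or push. When shut it lies 36 mm above the table, 40 mm to the +x side of the socket row, beside the socket block and over the base plate.
- bail_hinge (a point): Middle of the bail's hinge line, fixed on the station at x = -40 mm, 36 mm above the table; axes as the station's. At joint value a the bar is at 80*cos a mm along the station's x and 80*sin a mm up from here.
- test_button (a joint): Spring push button of the station, 24 mm across, travel 0 (up) to 0.006 m (fully down, about 5 N); springs back by itself.
- test_button_top (a point): Centre of the test button's top face (moves with it); at the -y end of the station (station y = -118 mm).
- push_pin: Push-out pin: square wooden handle 60x16x16 mm with a steel pin 5 mm thick and 50 mm long out of one end; about 50 g. Origin at the centre of the handle, on the pin axis; x runs along the handle toward the pin tip, 80 mm from the origin. Lies on the rubber pad at first, pin pointing roughly to world +y; any of its four sides may be up.
- pin_tip (a point): Tip of the steel pin of the push-out pin; axes as push_pin.
- pad: Black rubber pad, fixed, 150 mm along its x, 90 mm along its y, 3 mm thick; origin at the centre of its underside. Home of the push-out pin.
- hole0 (a point): Centre of a 12 mm square access hole at the outer face of the magazine's back wall (magazine x = -50 mm, 30 mm above the table); axes as the magazine's, push along +y. A stuck module's back is 7 mm further in; a spring roller at its side holds it (3 to 7 N frees it, light after 10 mm). With the pin tip 34 mm in, the module is clear of the roof.
- socket0 (a point): Centre of the floor of a socket at y = -50 mm of the station, 10 mm above the table; axes as the station's. The socket is 28.5 mm along x, 24.5 mm along y and 10 mm deep, with a chamfered mouth.
- hole1 (a point): Centre of a 12 mm square access hole at the outer face of the magazine's back wall (magazine x = 0 mm, 30 mm above the table); axes as the magazine's, push along +y. A stuck module's back is 7 mm further in; a spring roller at its side holds it (3 to 7 N frees it, light after 10 mm). With the pin tip 34 mm in, the module is clear of the roof.
- socket1 (a point): Centre of the floor of a socket at y = 0 mm of the station, 10 mm above the table; axes as the station's. The socket is 28.5 mm along x, 24.5 mm along y and 10 mm deep, with a chamfered mouth.
- hole2 (a point): Centre of a 12 mm square access hole at the outer face of the magazine's back wall (magazine x = +50 mm, 30 mm above the table); axes as the magazine's, push along +y. A stuck module's back is 7 mm further in; a spring roller at its side holds it (3 to 7 N frees it, light after 10 mm). With the pin tip 34 mm in, the module is clear of the roof.
- socket2 (a point): Centre of the floor of a socket at y = +50 mm of the station, 10 mm above the table; axes as the station's. The socket is 28.5 mm along x, 24.5 mm along y and 10 mm deep, with a chamfered mouth.
- module0: Plug-in module: black plastic block, 22 mm along its x, 26 along its y, 20 high (z up), 25 g, pale label on top; all are alike and either way round will do. Origin at the centre of its underside. Starts flush in a magazine pocket, its y along the magazine's y; 2 or 3 are present, absent ones are None. In a socket its y lies along the station's x.
- module1: Plug-in module: black plastic block, 22 mm along its x, 26 along its y, 20 high (z up), 25 g, pale label on top; all are alike and either way round will do. Origin at the centre of its underside. Starts flush in a magazine pocket, its y along the magazine's y; 2 or 3 are present, absent ones are None. In a socket its y lies along the station's x.
- module2: Plug-in module: black plastic block, 22 mm along its x, 26 along its y, 20 high (z up), 25 g, pale label on top; all are alike and either way round will do. Origin at the centre of its underside. Starts flush in a magazine pocket, its y along the magazine's y; 2 or 3 are present, absent ones are None. In a socket its y lies along the station's x.
- phone: Keypad phone, 107x47x16 mm, lying near the front edge on the far right; origin at the centre of its underside. Bystander: leave alone.
- battery: Flat phone battery, 54x38x6 mm, near the front edge of the cloth. Bystander: leave alone.
- tweezers: Steel tweezers, 12x118x8 mm, lying near the front edge on the right. Bystander: leave alone.
- screw_cup: Small steel cup of screws, 46 mm across, 21 mm high, to the right of the rubber pad. Bystander: leave alone.

How it is judged:
On the way, in this order (a step that is already met when the one before it is completed fails the run):
1. every module present is out of its pocket (not (y of module0 in the frame of magazine between -0.04 and 0.004 m and x of module0 in the frame of magazine between -0.075 and 0.075 m and z of module0 in the frame of magazine below 0.035 m) and not (y of module1 in the frame of magazine between -0.04 and 0.004 m and x of module1 in the frame of magazine between -0.075 and 0.075 m and z of module1 in the frame of magazine below 0.035 m) and not (y of module2 in the frame of magazine between -0.04 and 0.004 m and x of module2 in the frame of magazine between -0.075 and 0.075 m and z of module2 in the frame of magazine below 0.035 m)), for 0.2 s.
2. every module present sits fully down in a socket (((horizontal distance between module0 and socket0 below 0.004 m and z of module0 in the frame of socket0 below 0.003 m and angle between module0's own z axis and vertical below 0.1 rad) or (horizontal distance between module0 and socket1 below 0.004 m and z of module0 in the frame of socket1 below 0.003 m and angle between module0's own z axis and vertical below 0.1 rad) or (horizontal distance between module0 and socket2 below 0.004 m and z of module0 in the frame of socket2 below 0.003 m and angle between module0's own z axis and vertical below 0.1 rad)) and ((horizontal distance between module1 and socket0 below 0.004 m and z of module1 in the frame of socket0 below 0.003 m and angle between module1's own z axis and vertical below 0.1 rad) or (horizontal distance between module1 and socket1 below 0.004 m and z of module1 in the frame of socket1 below 0.003 m and angle between module1's own z axis and vertical below 0.1 rad) or (horizontal distance between module1 and socket2 below 0.004 m and z of module1 in the frame of socket2 below 0.003 m and angle between module1's own z axis and vertical below 0.1 rad)) and ((horizontal distance between module2 and socket0 below 0.004 m and z of module2 in the frame of socket0 below 0.003 m and angle between module2's own z axis and vertical below 0.1 rad) or (horizontal distance between module2 and socket1 below 0.004 m and z of module2 in the frame of socket1 below 0.003 m and angle between module2's own z axis and vertical below 0.1 rad) or (horizontal distance between module2 and socket2 below 0.004 m and z of module2 in the frame of socket2 below 0.003 m and angle between module2's own z axis and vertical below 0.1 rad))), for 0.2 s.
3. the locking bail is shut over the modules (all of step 2 and value of joint bail below 0.08 rad), for 0.2 s.
4. the test button is pressed fully down with the bail shut (all of step 3 and value of joint test_button above 0.0045 m), for 0.05 s.
At the end, for the whole second after the job is handed in: Every module present stands upright in a socket (within 4 mm of its centre, underside within 3 mm of its floor) and at rest; the bail is shut (below 0.08 rad), the button is up again (below 1.5 mm), and the push-out pin lies flat and at rest with its handle's centre on the rubber pad (all of step 3 and linear speed of each of module0, module1, module2, push_pin below 0.02 m/s and value of joint test_button below 0.0015 m and x of push_pin in the frame of pad between -0.075 and 0.075 m and y of push_pin in the frame of pad between -0.045 and 0.045 m and height (world z) of push_pin below 0.016 m and angle between push_pin's own x axis and vertical above 1.42 rad); the robot touches nothing.
It fails at once if the fingers touch a module that is still inside its pocket (((y of module0 in the frame of magazine between -0.04 and -0.01 m and x of module0 in the frame of magazine between -0.075 and 0.075 m and z of module0 in the frame of magazine below 0.035 m) and contact force between module0 and the fingers above 1 N) or ((y of module1 in the frame of magazine between -0.04 and -0.01 m and x of module1 in the frame of magazine between -0.075 and 0.075 m and z of module1 in the frame of magazine below 0.035 m) and contact force between module1 and the fingers above 1 N) or ((y of module2 in the frame of magazine between -0.04 and -0.01 m and x of module2 in the frame of magazine between -0.075 and 0.075 m and z of module2 in the frame of magazine below 0.035 m) and contact force between module2 and the fingers above 1 N)).
It fails at once if a bystander (phone, battery, tweezers, screw cup) is moved more than 3 cm (distance of any of phone, battery, tweezers, screw_cup from where it was at the start of the episode above 0.03 m).
Of module0, module1, module2 only 2 to 3 are there at a start; the rules pass over those that are not, and their reading is None.
At some moment in a run one of push_pin may be knocked a few centimetres aside while the robot is not near it.
Once in a run the grip may slacken for a moment while it holds something.
It also fails if it takes over 210 s, if anything falls off the work surface, if the arm or the gripper's body presses on something with over 40 N, if the wrist force passes 120 N, or if a joint passes its speed limit or range.

## Working session

There is one attempt and no reset: what is moved stays moved. The work goes in short steps, Python scripts to look and compute and a tool call to move; the robot and the scene stay as the last step left them, time stands still between calls to the robot, and variables do not carry over. Pictures are saved under pics/ and viewed, at most 14 in all, crops included, and the job is handed in when it is done.

Besides the shell and the picture viewer there is one more tool, called after "Request:" as a command line: name --pt "numbers of a row" for each row, then --argument value for the rest. drive_tool: Moves the arm, as the interface text tells. Its arguments: {"type":"object","properties":{"steps":{"type":"array"},"grip_force":{"type":"number"}},"required":["steps"]}

```bash
mkdir -p pics; cat > h.py <<'E'
import numpy as np, cv2, pickle
from scipy.spatial.transform import Rotation as R
from cell import observe, get_image, arm
def snap(name, fn):
    d=get_image(name); cv2.imwrite('pics/%s.png'%fn, d['image'][:,:,::-1]); pickle.dump(d,open('pics/%s.pkl'%fn,'wb')); return d
def load(fn): return pickle.load(open('pics/%s.pkl'%fn,'rb'))
def Rm(d):
    a=np.array(d['attitude'],float)
    return a if a.shape==(3,3) else (R.from_rotvec(a).as_matrix() if a.size==3 else R.from_quat(a).as_matrix())
def f(d): return 200/np.tan(np.radians(d['vfov'])/2)
def ray(d,u,v):
    p=np.array([(u-d['cx'])/f(d),(v-d['cy'])/f(d)]); q=p.copy()
    for _ in range(30): q=p/(1+d['k1']*(q@q))
    r=Rm(d)@np.array([q[0],q[1],1.]); return np.array(d['xyz'],float),r
def atz(d,u,v,z):
    o,r=ray(d,u,v); return o+r*(z-o[2])/r[2]
def tri(*obs):
    A=np.zeros((3,3));b=np.zeros(3)
    for d,u,v in obs:
        o,r=ray(d,u,v); r=r/np.linalg.norm(r); P=np.eye(3)-np.outer(r,r); A+=P;b+=P@o
    x=np.linalg.solve(A,b)
    return x
def proj(d,X):
    c=Rm(d).T@(np.array(X)-np.array(d['xyz'])); q=c[:2]/c[2]; q=q*(1+d['k1']*(q@q)); return q*f(d)+[d['cx'],d['cy']]
E
python3 - <<'E'
from h import *
for n in ['top','side','wrist']:
    d=snap(n,n+'0'); print(n,d['vfov'],d['cx'],d['cy'],d['k1'],d['xyz'],d['attitude'])
print(observe(), arm.tcp_to_grasp)
E
```

```text
top 55.15890029293721 308.9139548067252 194.1665378326732 -0.06215740852348741 [ 0.36014329 -0.18405007  1.0201297 ] [-2.17784388  2.15719657 -0.12557029]
side 43.76648388667593 312.2720904544563 198.7347147734948 -0.13151835793235522 [ 0.18275077 -1.23149291  0.65920708] [-2.07136403  0.29468033 -0.15454246]
wrist 59.55386162254784 322.8726511775843 197.80580896068315 0.015230936322085605 [ 0.30609449 -0.54900478  0.38245648] [ 2.4284354  -1.61680333 -0.21474346]
{'clock': 0.15, 'joints': array([ 1.07239733,  0.43508593,  0.02499302,  1.57381851, -0.01157425,
        1.13402385, -0.07511186]), 'dq': array([-0.00217058, -0.00175255,  0.00032413, -0.00347978, -0.00016764,
       -0.00183168,  0.00076273]), 'joint_efforts': array([ 2.19150774e-03, -6.68265224e+01,  9.86036025e-01, -3.14693391e+01,
       -6.06489438e-02,  3.93352692e-02,  1.01980640e-04]), 'position': array([ 0.24076705, -0.5763717 ,  0.22613811]), 'ee_rot': array([-3.07919046e+00, -6.17314299e-01,  5.81844099e-04]), 'force': array([-0.30103847,  0.19585742, -0.05657862]), 'ft_torque': array([-0.05461919, -0.02861498,  0.00480255]), 'gripper_force': 0.0, 'width': 0.9959348022130883} 0.0188
```

View pics/top0.png

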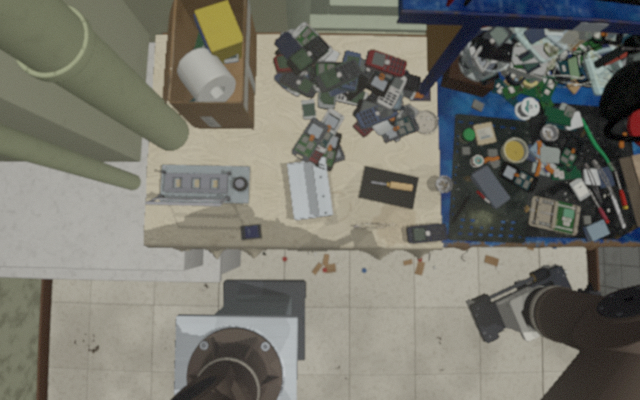

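View pics/side0.png

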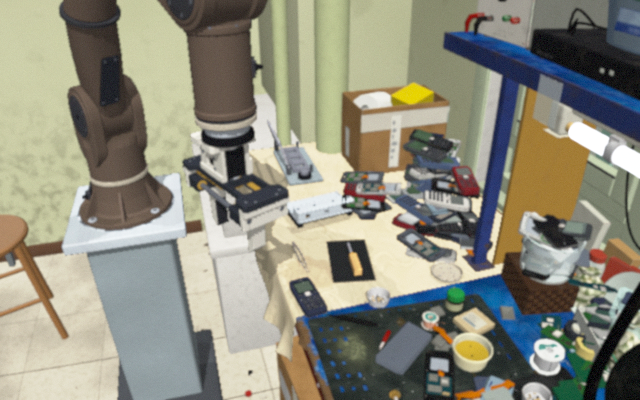

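```bash
python3 - <<'E'
from h import *
i=cv2.imread('pics/top0.png')[150:250,145:455]
a=cv2.resize(i[:,:170],None,fx=4.7,fy=4.7,interpolation=cv2.INTER_CUBIC)
cv2.imwrite('pics/c1.png',cv2.resize(np.vstack([cv2.resize(i[10:65,0:115],None,fx=5,fy=5,interpolation=3),cv2.resize(i[5:75,135:250],None,fx=5,fy=5,interpolation=3)]),None,fx=.95,fy=.95))
d=load('top0')
for n,u,v,z in [('mag c',309,190,.045),('pad c',388,187,.003),('pin handle',400,186,.011),('station base',203,186,.01),('button',240,184,.02),('sock',203,184,.02)]: print(n,atz(d,u,v,z).round(3))
E
```

```text
mag c [ 0.479 -0.189  0.045]
pad c [ 0.494 -0.402  0.003]
pin handle [ 0.496 -0.432  0.011]
station base [0.491 0.093 0.01 ]
button [ 0.496 -0.007  0.02 ]
sock [0.495 0.091 0.02 ]
```

View pics/c1.png

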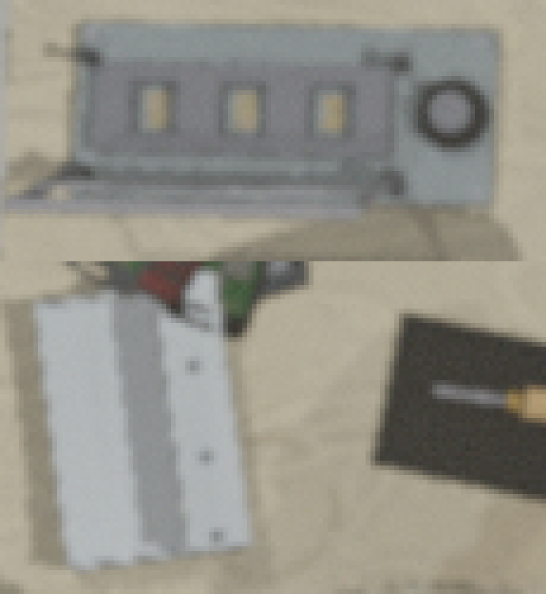

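Request:
drive_tool --pt "0 25 9 0 0.107" --pt "0 25 9 0 0.107" --pt "0 25 9 0 0.107" --pt "0 25 9 0 0.107" --pt "0 25 9 0 0.107" --pt "0 25 9 0 0.107" --pt "0 25 9 0 0.107" --pt "0 25 9 0 0.107" --pt "0 25 9 0 0.107" --pt "0 25 9 0 0.107" --pt "0 0 0 0 0" --pt "0 0 0 0 0"

```text
clock: 1.15
position: [0.4925, -0.4851, 0.226]
ee_rot: [-2.331, -2.104, -0.002]
force: [-0.3, 0.4, -0.1]
width: 0.999
gripper_force: 0.0
```

```bash
python3 - <<'E'
from h import *
d=snap('wrist','w1'); o=observe(); print(o['clock'],o['joints'].round(2),o['position'].round(4),R.from_rotvec(o['ee_rot']).as_matrix().round(3)); print(d['xyz'],Rm(d).round(3))
E
```

```text
1.2 [ 0.86  0.56 -0.25  1.37  0.14  1.23  0.49] [ 0.4909 -0.4864  0.2261] [[ 0.105  0.994 -0.001]
 [ 0.994 -0.105  0.001]
 [ 0.    -0.001 -1.   ]]
[ 0.50076399 -0.41551238  0.38252188] [[ 0.995 -0.099 -0.026]
 [-0.102 -0.961 -0.255]
 [ 0.     0.257 -0.966]]
```

View pics/w1.png

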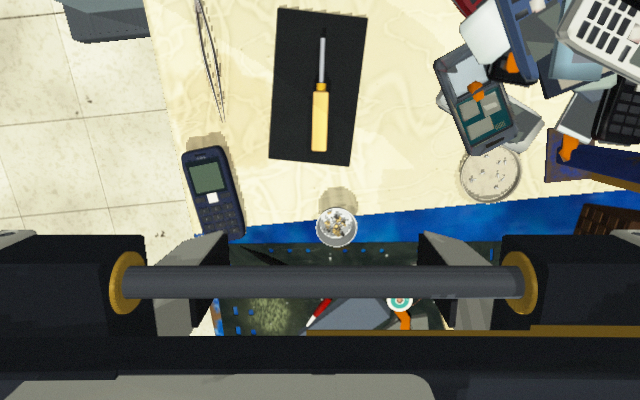

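```bash
python3 - <<'E'
from h import *
d=load('w1')
for n,u,v,z in [('hend',319,152,.019),('hfront',321,88,.019),('tip',322.5,33,.0135),('pad',276,8,.003),('pad',367,18,.003),('pad',350,166,.003),('pad',269,156,.003)]: print(n,atz(d,u,v,z).round(4))
t=load('top0')
# two-view check of the handle end in crop coords -> top
print(proj(t,atz(d,322.5,33,.0135)),proj(t,atz(d,319,152,.019)))
E
```

```text
hend [ 0.4921 -0.4622  0.019 ]
hfront [ 0.5007 -0.3993  0.019 ]
tip [ 0.5074 -0.3488  0.0135]
pad [ 0.4646 -0.3201  0.003 ]
pad [ 0.5525 -0.338   0.003 ]
pad [ 0.5239 -0.483   0.003 ]
pad [ 0.4371 -0.463   0.003 ]
[368.94750631 181.28366088] [411.84442486 187.16612289]
```

Request:
drive_tool --pt "0 5.5 27 -30 -0.03" --pt "0 0 27.5 -35 0" --pt "0 0 0 -35 0" --pt "0 0 0 -35 0" --pt "0 0 0 -30 0" --pt "0.4 0 0 -25 0" --pt "0.5 0 0 -15 0" --pt "0.5 0 0 -10 0" --pt "0.5 0 0 -5.5 0" --pt "0.5 0 0 0 0" --pt "0.5 0 0 0 0" --grip_force 30

```text
clock: 2.12
position: [0.4965, -0.4347, 0.0093]
ee_rot: [2.366, 2.065, -0.0]
force: [-0.0, -0.9, 1.0]
width: 0.616
gripper_force: 0.0
```

```bash
python3 - <<'E'
from h import *
d=snap('wrist','w2'); print(observe()['position'],d['xyz'])
E
```

```text
[ 0.49692983 -0.43474688  0.00976595] [ 0.50696    -0.36500671  0.16570661]
```

View pics/w2.png

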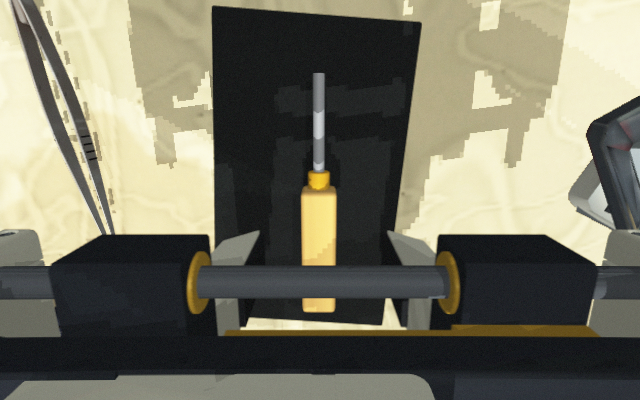

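Request:
drive_tool --pt "0.6 0 2 -4 0" --pt "0.8 0 0 0 0" --pt "1 0 0 0 0" --pt "1 0 0 0 0" --pt "1 0 0 0 0" --pt "1 0 0 0 0" --pt "1 0 0 0 0" --pt "1 0 0 0 0"

```text
clock: 2.83
position: [0.4965, -0.4321, 0.0047]
ee_rot: [2.366, 2.066, -0.0]
force: [-0.9, 0.3, 3.2]
width: 0.173
gripper_force: 30.0
```

Request:
drive_tool --pt "1 0 0 5 0" --pt "1 0 0 15 0" --pt "1 -3 10 35 0" --pt "1 -3 15 35 0" --pt "1 -3 22 35 0" --pt "1 -3 28 35 0" --pt "1 -3 28 35 0" --pt "1 -3 28 30 0" --pt "1 -3 28 20 0" --pt "1 0 0 0 0" --pt "1 0 0 0 0" --pt "1 0 0 0 0"

```text
clock: 3.83
position: [0.4755, -0.2776, 0.2443]
ee_rot: [2.366, 2.066, -0.001]
force: [-0.5, -0.2, -1.4]
width: 0.17
gripper_force: 30.0
```

```bash
python3 - <<'E'
from h import *
d=snap('wrist','w3'); o=observe();print(o['position'],d['xyz'],o['gripper_force'],o['width'],o['joints'].round(2))
E
```

```text
[ 0.47519813 -0.27792846  0.24365175] [ 0.48603857 -0.20788205  0.40070084] 29.999721944332123 0.17071970332685613 [ 0.67  0.32 -0.31  1.71  0.11  1.12  0.19]
```

View pics/w3.png

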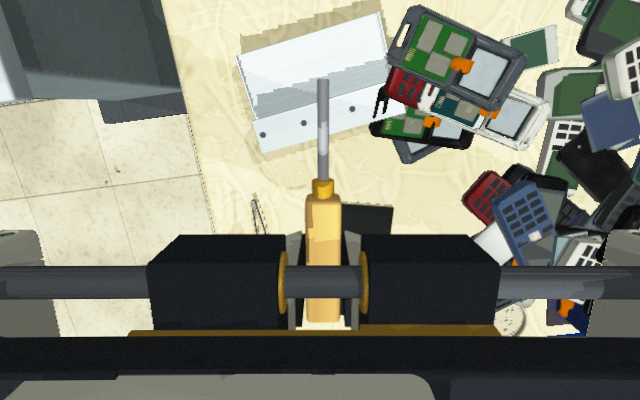

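```bash
python3 - <<'E'
from h import *
i=cv2.imread('pics/w3.png')[0:165,225:405]; cv2.imwrite('pics/c3.png',cv2.resize(i,None,fx=3.6,fy=3.6,interpolation=3))
E
```

```text
(no output)
```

View pics/c3.png

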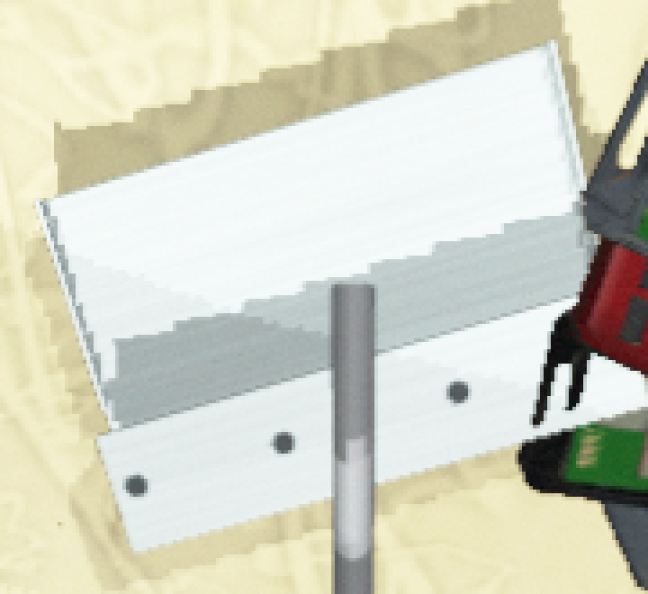

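```bash
python3 - <<'E'
from h import *
from scipy.optimize import least_squares
d=load('w3')
g=lambda x,y:(x/3.6+225-.36,y/3.6-.36)
P=[('bl',134,551,.0455),('fl',97,436,.0455),('fr',575,297,.0455),('ledgeL',38,203,.022),('ledgeR',556,42,.022),('d',137,485,.0455),('d',284,442,.0455),('d',458,392,.0455)]
W={}
for n,x,y,z in P: X=atz(d,*g(x,y),z); print(n,X.round(4)); 
pts=[((-.075,-.04,.0455),(134,551)),((-.075,-.006,.0455),(97,436))]
def pose(p,m): c,s=np.cos(p[2]),np.sin(p[2]); return np.array([p[0]+c*m[0]-s*m[1],p[1]+s*m[0]+c*m[1],m[2]])
def res(p):
    r=[]
    for m,q in pts: r+=list(proj(d,pose(p,m))-g(*q))
    # roof front edge & ledge front edge as lines
    for y,z,q in [(-.006,.0455,(575,297)),(-.006,.0455,(200,405)),(.06,.02,(300,122)),(.06,.02,(450,75))]:
        X=atz(d,*g(*q),z); c,s=np.cos(p[2]),np.sin(p[2]); r.append((-s*(X[0]-p[0])+c*(X[1]-p[1])-y)*1000)
    return r
s=least_squares(res,[.48,-.19,.11]); print(s.x,np.round(s.fun,1))
for x in (-.05,0,.05): print(pose(s.x,(x,-.04,.03)).round(4))
for n,x,y,z in P[-3:]:
    X=atz(d,*g(x,y),z); c,sn=np.cos(s.x[2]),np.sin(s.x[2]); e=X[:2]-s.x[:2]; print('dot',c*e[0]+sn*e[1],-sn*e[0]+c*e[1])
t=load('top0')
print([proj(t,pose(s.x,m)).round(1) for m in [(-.075,-.04,.0455),(.075,-.04,.0455),(-.075,.06,.02),(.075,.06,.02)]])
# pin in hand: handle axis dir
o=observe();print(o['position'])
for zz in (.24+.0063,): print(atz(d,314.0,150,zz),atz(d,323,82,zz),atz(d,323,150,zz),atz(d,323,200,zz+.008),atz(d,323,320,zz+.008))
E
```

```text
bl [ 0.4183 -0.2469  0.0455]
fl [ 0.4139 -0.2143  0.0455]
fr [ 0.5477 -0.1958  0.0455]
ledgeL [ 0.4048 -0.1499  0.022 ]
ledgeR [ 0.5524 -0.1289  0.022 ]
d [ 0.4224 -0.2289  0.0455]
d [ 0.4647 -0.2228  0.0455]
d [ 0.5138 -0.216   0.0455]
[ 0.48741603 -0.19796751  0.13259381] [ 0.2  0.7 -0.1 -0.5  0.2 -0.  -0.4  0. ]
[ 0.4431 -0.2442  0.03  ]
[ 0.4927 -0.2376  0.03  ]
[ 0.5423 -0.231   0.03  ]
dot -0.06849686145266591 -0.022040857521899118
dot -0.025767676250337462 -0.021599992964187575
dot 0.023802365405571898 -0.021361517761412915
[array([331.6, 213.7]), array([324.1, 156.2]), array([293. , 218.9]), array([286.3, 162.8])]
[ 0.47519813 -0.27792846  0.24365175]
[ 0.47957652 -0.2267412   0.2463    ] [ 0.48734157 -0.19908291  0.2463    ] [ 0.4835094  -0.22727612  0.2463    ] [ 0.48071996 -0.24775686  0.2543    ] [ 0.47271704 -0.30663233  0.2543    ]
```

Request:
drive_tool --pt "1 -5 -15 0 0.067" --pt "1 -5 -18 -5 0.067" --pt "1 -5 -18 -20 0.067" --pt "1 -5 -19 -25 0.067" --pt "1 0 0 -35 0" --pt "1 0 0 -35 0" --pt "1 0 0 -35 0" --pt "1 0 0 -25 0" --pt "1 0 0 -10 0" --pt "1 0 0 0 0" --pt "1 0 0 0 0"

```text
clock: 4.8
position: [0.4557, -0.3475, 0.0542]
ee_rot: [-2.069, -2.362, 0.0]
force: [-0.5, 0.7, 0.4]
width: 0.169
gripper_force: 30.0
```

```bash
python3 - <<'E'
from h import *
d=snap('wrist','w4'); o=observe();print(o['position'],o['ee_rot'],d['xyz'])
E
```

```text
[ 0.45648747 -0.34778195  0.05531266] [2.06888763e+00 2.36259622e+00 2.28147891e-04] [ 0.44780521 -0.2780177   0.21073612]
```

View pics/w4.png

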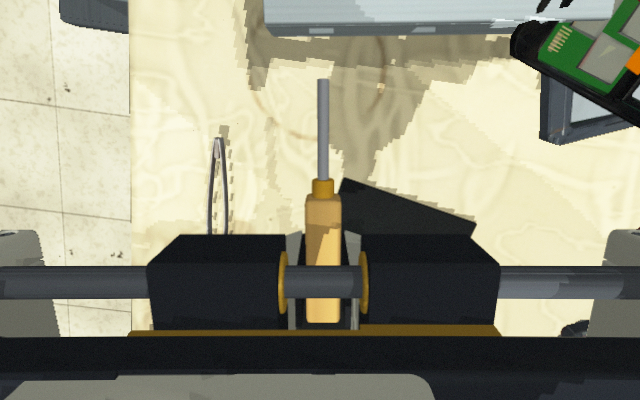

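```bash
python3 - <<'E'
from h import *
i=cv2.imread('pics/w4.png')[0:90,255:480]; cv2.imwrite('pics/c4.png',cv2.resize(i,None,fx=3.5,fy=3.5,interpolation=3))
E
```

```text
(no output)
```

View pics/c4.png

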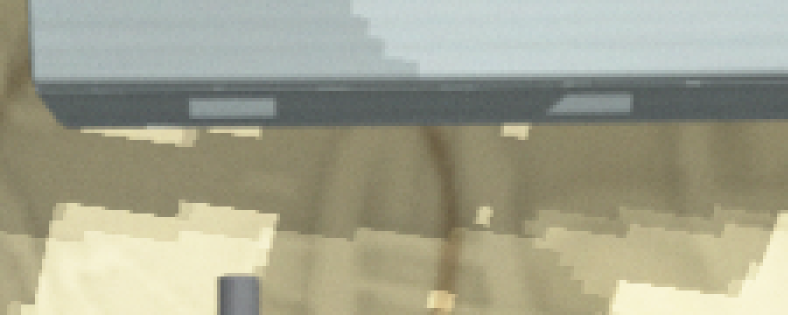

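```bash
python3 - <<'E'
from h import *
d=load('w4'); g=lambda x,y:(x/3.5+255-.36,y/3.5-.36)
o=observe();t=o['position'];a=R.from_rotvec(o['ee_rot']).as_matrix()[:,0]; a=np.arctan2(a[1],a[0]);print('toolx',a)
print(t)
h0=atz(d,*g(232,107),.03);h1=atz(d,*g(591,105),.03)
print(h0,h1,(h1-h0),np.arctan2(*(h1-h0)[[1,0]]))
ax=np.array([np.cos(a),np.sin(a)]);ay=np.array([np.sin(a),-np.cos(a)])
tip=atz(d,*g(239.5,276),t[2]+.0063+.0025);print('tip',tip)
for n,X in [('tip',tip),('h0',h0),('h1',h1)]: print(n,'along',ax@(X-t)[:2],'lat',ay@(X-t)[:2])
E
```

```text
toolx 1.7031578029631846
[ 0.45648747 -0.34778195  0.05531266]
[ 0.44241493 -0.2446025   0.03      ] [ 0.4904153  -0.23806194  0.03      ] [0.04800037 0.00654056 0.        ] 0.1354265702280237
tip [ 0.44655775 -0.26815236  0.06411266]
tip along 0.0802435405518615 lat 0.0006662774958562241
h0 along 0.10413416490204204 lat -0.00033230577424288055
h1 along 0.10428264987743081 lat 0.048111398562080944
```

Request:
drive_tool --pt "1 -1 0 -10 0" --pt "1 0 0 -12 0" --pt "1 0 0 -9 0" --pt "1 0 0 0 0" --pt "1 0 0 0 0" --pt "1 -0.53 3.97 0 0" --pt "1 -0.53 3.97 0 0" --pt "1 -0.53 3.97 0 0" --pt "1 -0.53 3.97 0 0" --pt "1 -0.53 3.97 0 0" --pt "1 -0.53 3.97 0 0" --pt "1 -0.53 3.97 0 0" --pt "1 0 0 0 0"

```text
clock: 5.93
position: [0.4511, -0.3181, 0.0235]
ee_rot: [-2.068, -2.365, -0.0]
force: [0.0, -0.1, -1.2]
width: 0.167
gripper_force: 30.0
```

Request:
drive_tool --pt "1 -0.53 3.97 0 0" --pt "1 -0.4 2.97 0 0" --pt "1 -0.4 2.97 0 0" --pt "1 -0.4 2.97 0 0" --pt "1 -0.4 2.97 0 0"

```text
clock: 6.35
position: [0.4488, -0.3027, 0.0233]
ee_rot: [-2.069, -2.364, -0.0]
force: [-0.4, -0.6, -0.7]
width: 0.166
gripper_force: 30.0
```

Request:
drive_tool --pt "1 -0.53 3.97 0 0" --pt "1 -0.53 3.97 0 0" --pt "1 -0.53 3.97 0 0" --pt "1 -0.53 3.97 0 0" --pt "1 -0.53 3.97 0 0" --pt "1 -0.27 1.98 0 0" --pt "1 0 0 0 0"

```text
clock: 6.93
position: [0.4461, -0.2808, 0.0234]
ee_rot: [-2.068, -2.365, -0.0]
force: [0.5, -0.5, -1.6]
width: 0.173
gripper_force: 30.0
```

```bash
python3 - <<'E'
from h import *
d=snap('wrist','w5'); t=snap('top','top5');o=observe();print(o['position'],o['force'])
i=cv2.imread('pics/w5.png')[0:180,180:500]; j=cv2.imread('pics/top5.png')[140:230,265:425]
cv2.imwrite('pics/c5.png',np.vstack([cv2.resize(i,(640,360),interpolation=3),cv2.resize(j,(640,240)[:2] if 0 else (427,240),interpolation=3) if 0 else cv2.copyMakeBorder(cv2.resize(j,(427,240),interpolation=3),0,0,0,213,0)]))
E
```

```text
[ 0.44619731 -0.28158994  0.02345601] [-0.65868652  0.17770448 -0.29723338]
```

View pics/c5.png

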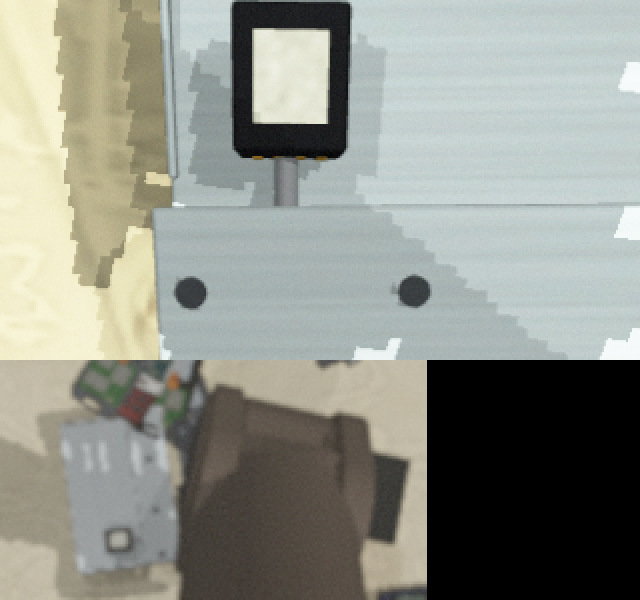

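Request:
drive_tool --pt "1 1.1 -8 0 0" --pt "1 1.6 -12 0 0" --pt "1 1.6 -12 0 0" --pt "1 1.6 -12 0 0" --pt "1 1.0 -7.5 0 0" --pt "1 0 0 0 0" --pt "1 16.5 2.2 0 0" --pt "1 16.5 2.2 0 0" --pt "1 16.5 2.2 0 0" --pt "1 0 0 0 0" --pt "1 0 0 0 0"

```text
clock: 7.95
position: [0.5032, -0.3256, 0.0232]
ee_rot: [-2.067, -2.365, -0.001]
force: [-0.1, 0.6, -0.8]
width: 0.172
gripper_force: 30.0
```

Request:
drive_tool --pt "1 -0.53 3.97 0 0" --pt "1 -0.53 3.97 0 0" --pt "1 -0.53 3.97 0 0" --pt "1 -0.53 3.97 0 0" --pt "1 -0.53 3.97 0 0" --pt "1 -0.53 3.97 0 0" --pt "1 -0.53 3.97 0 0"

```text
clock: 8.53
position: [0.4987, -0.2982, 0.0235]
ee_rot: [2.069, 2.364, 0.0]
force: [-0.1, -0.3, -1.5]
width: 0.176
gripper_force: 30.0
```

Request:
drive_tool --pt "1 -0.53 3.97 0 0" --pt "1 -0.53 3.97 0 0" --pt "1 -0.53 3.97 0 0" --pt "1 -0.53 3.97 0 0" --pt "1 -0.53 3.97 0 0" --pt "1 -0.4 3 0 0" --pt "1 0 0 0 0" --pt "1 1.1 -8 0 0" --pt "1 1.6 -12 0 0" --pt "1 1.6 -12 0 0" --pt "1 1.6 -12 0 0" --pt "1 0.95 -7 0 0" --pt "1 0 0 0 0" --pt "1 16.5 2.2 0 0" --pt "1 16.5 2.2 0 0" --pt "1 16.5 2.2 0 0" --pt "1 0 0 0 0" --pt "1 0 0 0 0"

```text
clock: 10.03
position: [0.5528, -0.3193, 0.0232]
ee_rot: [-2.067, -2.365, -0.001]
force: [-0.2, 0.1, -0.7]
width: 0.171
gripper_force: 30.0
```

```bash
python3 - <<'E'
from h import *
d=snap('wrist','w6'); t=snap('top','top6');o=observe();print(o['position'],o['force'])
i=cv2.imread('pics/w6.png')[0:180,:]; j=cv2.imread('pics/top6.png')[140:230,265:425]
cv2.imwrite('pics/c6.png',np.vstack([i,cv2.copyMakeBorder(cv2.resize(j,(427,240),interpolation=3),0,0,0,213,0)]))
E
```

```text
[ 0.55114308 -0.32015804  0.02307992] [-0.02727157 -0.60640648 -2.05701259]
```

View pics/c6.png

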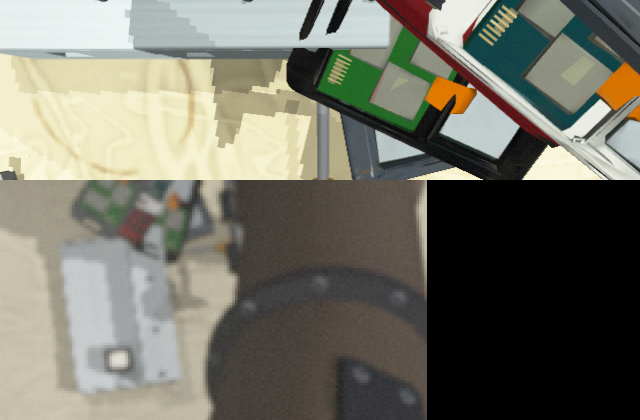

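```bash
python3 - <<'E'
from h import *
a,b,c=load('w4'),load('w6'),load('w3')
X=tri((a,511,40),(b,289,75)); print(X, [proj(q,X) for q in (a,b,c)])
X=tri((a,511,40),(b,289,75),(c,371,128)); print(X)
# right-lower corner of the blue/black phone beneath
print('green pads top', tri((a,549,41),(b,335,72)))
print('greybox corner', tri((a,556,144),(b,356,178)))
i=cv2.imread('pics/w6.png')[40:240,230:560]; s=cv2.imread('pics/side0.png')[130:260,270:400]
j=snap('side','side6')['image'][130:260,250:450,::-1]
cv2.imwrite('pics/c7.png',cv2.resize(j,None,fx=4,fy=4,interpolation=3))
E
```

```text
[ 0.52990089 -0.23960685  0.03588874] [array([510.89396245,  42.54923141]), array([288.51103931,  72.07447702]), array([369.27404225, 129.78526933])]
[ 0.53078992 -0.23898435  0.03453316]
green pads top [ 0.54771364 -0.23677443  0.03458143]
greybox corner [ 0.56316427 -0.27962124  0.03629985]
```

View pics/c7.png

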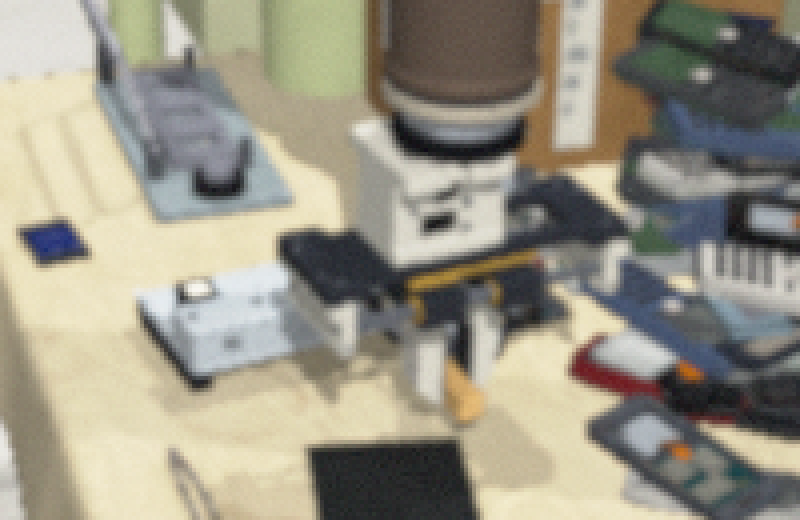

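```bash
python3 - <<'E'
from h import *
s=load('side6')
for X in [(.530,-.2396,.0359),(.563,-.28,.036),(.551,-.32,.023),(.541,-.241,.03)]:
    p=proj(s,X); print(X,p,(p-[250,130])*4)
i=cv2.imread('pics/w6.png')[40:240,230:560]; cv2.imwrite('pics/c8.png',cv2.resize(i,None,fx=2.4,fy=2.4,interpolation=3))
E
```

```text
(0.53, -0.2396, 0.0359) [341.54711674 207.6062788 ] [366.18846697 310.42511522]
(0.563, -0.28, 0.036) [359.97982576 213.73681363] [439.91930305 334.94725452]
(0.551, -0.32, 0.023) [360.96940037 227.77455639] [443.87760146 391.09822558]
(0.541, -0.241, 0.03) [345.9271223  209.28001672] [383.70848918 317.12006688]
```

View pics/c8.png

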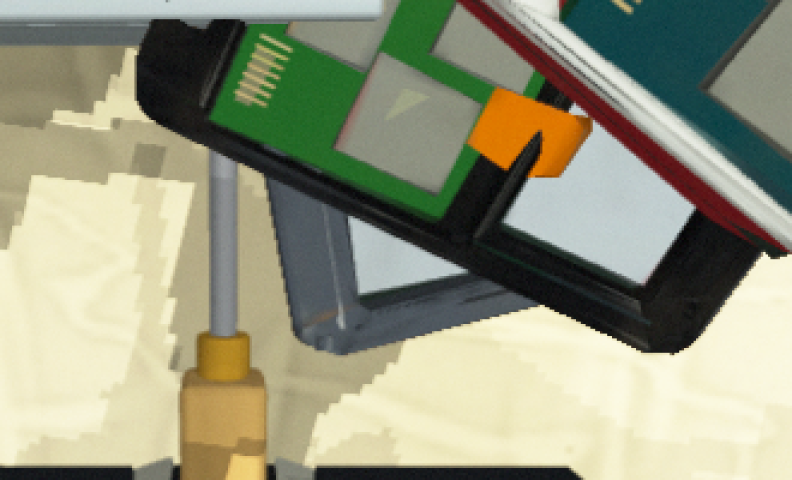

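Request:
drive_tool --pt "1 -0.4 2.97 0 0" --pt "1 -0.4 2.97 0 0" --pt "1 -0.4 2.97 0 0" --pt "1 -0.4 2.97 0 0" --pt "1 0 0 0 0"

```text
clock: 10.6
position: [0.5505, -0.3072, 0.0235]
ee_rot: [-2.068, -2.365, -0.001]
force: [0.2, 0.3, -0.8]
width: 0.171
gripper_force: 30.0
```

Request:
drive_tool --pt "1 -0.4 2.97 0 0" --pt "1 -0.4 2.97 0 0" --pt "1 -0.4 2.97 0 0" --pt "1 0 0 0 0"

```text
clock: 10.93
position: [0.5494, -0.2994, 0.0235]
ee_rot: [2.068, 2.364, -0.0]
force: [1.9, -1.0, -1.5]
width: 0.172
gripper_force: 30.0
```

Request:
drive_tool --pt "1 -0.4 2.97 0 0" --pt "1 -0.4 2.97 0 0" --pt "1 -0.4 2.97 0 0"

```text
clock: 11.18
position: [0.548, -0.2899, 0.0233]
ee_rot: [-2.069, -2.364, -0.0]
force: [0.1, 0.0, -0.9]
width: 0.169
gripper_force: 30.0
```

Request:
drive_tool --pt "1 -0.4 2.97 0 0" --pt "1 -0.4 2.97 0 0" --pt "1 -0.4 2.97 0 0" --pt "1 0 0 0 0"

```text
clock: 11.52
position: [0.5469, -0.2802, 0.0234]
ee_rot: [-2.067, -2.365, -0.001]
force: [-0.4, 0.2, -0.2]
width: 0.173
gripper_force: 30.0
```

Request:
drive_tool --pt "1 -0.4 2.97 0 0" --pt "1 -0.4 2.97 0 0" --pt "1 -0.4 2.97 0 0" --pt "1 -0.4 2.97 0 0" --pt "1 0 0 0 0"

```text
clock: 11.93
position: [0.5453, -0.2687, 0.0234]
ee_rot: [-2.068, -2.365, -0.001]
force: [0.2, 0.6, -0.6]
width: 0.172
gripper_force: 30.0
```

```bash
python3 - <<'E'
from h import *
d=snap('wrist','w9'); t=snap('top','top9');o=observe();print(o['position'],o['force'])
i=cv2.imread('pics/w9.png')[0:200,:]; j=cv2.imread('pics/top9.png')[140:230,265:425]
cv2.imwrite('pics/c9.png',np.vstack([i,cv2.copyMakeBorder(cv2.resize(j,(427,240),interpolation=3),0,0,0,213,0)]))
E
```

```text
[ 0.54531995 -0.26952379  0.0234075 ] [-0.34196052  0.18133783 -0.65867016]
```

View pics/c9.png

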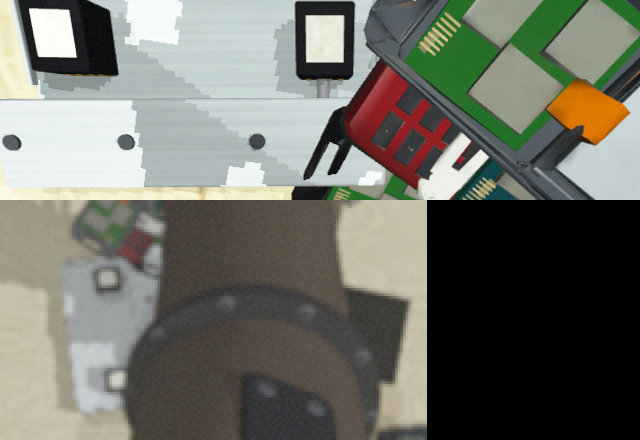

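Request:
drive_tool --pt "1 1.1 -8 0 0" --pt "1 1.6 -12 0 0" --pt "1 1.6 -12 0 0" --pt "1 1.6 -12 0 0" --pt "1 1.4 -11 0 0" --pt "1 0 0 0 0" --pt "1 0 -5 20 0" --pt "1 -5 -10 20 -0.067" --pt "1 -20 -30 0 -0.067" --pt "1 -20 -30 0 -0.067" --pt "1 -10 -20.5 0 -0.067" --pt "1 0 0 0 0" --pt "1 0 0 -25 0" --pt "1 0 0 -20 0" --pt "1 0 0 -9 0" --pt "1 0 0 0 0" --pt "1 0 0 0 0"

```text
clock: 13.45
position: [0.4978, -0.4197, 0.0092]
ee_rot: [-2.365, -2.066, -0.0]
force: [0.4, -0.3, 0.0]
width: 0.173
gripper_force: 30.0
```

Request:
drive_tool --pt "1 0 0 -2 0" --pt "1 0 0 -1.7 0" --pt "1 0 0 0 0" --pt "1 0 0 0 0" --pt "0.8 0 0 0 0" --pt "0.6 0 0 0 0" --pt "0.6 0 0 0 0" --pt "0.6 0 0 0 0" --pt "0.6 0 0 20 0" --pt "0.6 0 0 30 0" --pt "0.6 0 0 40 0" --pt "0.6 0 0 40 0" --pt "0.6 0 0 40 0" --pt "0.6 0 0 20 0" --pt "0.6 0 0 0 0"

```text
clock: 14.7
position: [0.5001, -0.4218, 0.202]
ee_rot: [2.359, 2.06, 0.003]
force: [-0.2, -1.3, 0.4]
width: 0.4
gripper_force: 0.0
```

```bash
cat >> h.py <<'E'
def labels(d,z=.04,m=(0.487,-0.198,0.1326)):
    im=d['image']; hsv=cv2.cvtColor(im,cv2.COLOR_RGB2HSV)
    blk=(hsv[...,2]<60).astype(np.uint8); out=[]
    br=(im.min(2)>150).astype(np.uint8)
    n,l,s,c=cv2.connectedComponentsWithStats(br)
    for k in range(1,n):
        x,y,w,h,a=s[k]
        if a<80 or a>8000: continue
        k2=(l==k).astype(np.uint8); ring=cv2.dilate(k2,np.ones((9,9)))-cv2.dilate(k2,np.ones((5,5)))
        if blk[ring>0].mean()>.8:
            cs,_=cv2.findContours(k2,0,1); r=cv2.minAreaRect(max(cs,key=len)); out.append((r,atz(d,*r[0],z)))
    return out
E
python3 - <<'E'
from h import *
for n in ('w5','w9'):
    for r,X in labels(load(n)): print(n,np.round(r[0],1),np.round(r[1],1),X.round(4))
m=np.array([.4874,-.198]);a=.1326
for n,u,v in [('w5',325.2,38),('w9',326.5,38.5),('w9',52.5,34)]:
    X=atz(load(n),u,v,.04); e=X[:2]-m; print(n,X.round(4), 'mag', (np.cos(a)*e[0]+np.sin(a)*e[1]).round(4),(-np.sin(a)*e[0]+np.cos(a)*e[1]).round(4))
E
```

```text
w5 [325.5  37.5] [47. 37.] [ 0.4359 -0.1877  0.04  ]
w9 [52.4 32.4] [55.6 39.5] [ 0.4365 -0.1876  0.04  ]
w9 [324.5  38. ] [46. 37.] [ 0.5347 -0.1758  0.04  ]
w5 [ 0.4358 -0.1879  0.04  ] mag -0.0498 0.0169
w9 [ 0.5355 -0.1759  0.04  ] mag 0.0506 0.0156
w9 [ 0.4365 -0.1882  0.04  ] mag -0.0492 0.0165
```

Request:
drive_tool --pt "0.6 -7 23 0 0.067" --pt "0.6 -7 23 0 0.067" --pt "0.6 -7 23 -10 0.067" --pt "0.6 -7 23 -10 0.067" --pt "0.6 -7 23 -10 0" --pt "0.6 -7 23 -10 0" --pt "0.6 -8 23 -10 0" --pt "0.6 0 0 0 0" --pt "0.6 0 0 0 0" --pt "0.6 0 0 0 0"

```text
clock: 15.53
position: [0.4477, -0.2598, 0.1457]
ee_rot: [2.069, 2.364, -0.0]
force: [1.2, -0.2, 0.9]
width: 0.403
gripper_force: 0.0
```

```bash
python3 - <<'E'
from h import *
d=snap('wrist','w10'); o=observe(); print(o['position'],o['ee_rot'])
for r,X in labels(d): print(np.round(r,1) if 0 else (np.round(r[0],1),np.round(r[1],1),r[2]),X.round(4))
E
```

```text
[ 0.44794678 -0.26020241  0.1458221 ] [ 2.06950962e+00  2.36261206e+00 -1.24510103e-04]
(array([317.5,  99.5]), array([23., 19.]), 90.0) [ 0.4356 -0.1875  0.04  ]
(array([455.5, 101.5]), array([23., 21.]), 90.0) [ 0.5344 -0.1758  0.04  ]
```

Request:
drive_tool --pt "0.6 -4 24 0 0" --pt "0.6 -4 24 -10 0" --pt "0.6 -4.2 24.5 -20 0" --pt "0.6 0 0 -25 0" --pt "0.6 0 0 -25 0" --pt "0.6 0 0 -20 0" --pt "0.6 0 0 -10 0" --pt "0.6 0 0 -4 0" --pt "0.6 0 0 0 0" --pt "0.6 0 0 0 0" --grip_force 15

```text
clock: 16.42
position: [0.4361, -0.1872, 0.0324]
ee_rot: [2.069, 2.363, 0.001]
force: [0.1, 0.0, 1.1]
width: 0.394
gripper_force: 0.0
```

Request:
drive_tool --pt "0.7 0 0 0 0" --pt "0.8 0 0 0 0" --pt "1 0 0 0 0" --pt "1 0 0 0 0" --pt "1 0 0 0 0" --pt "1 0 0 0 0" --pt "1 0 0 3 0" --pt "1 0 0 12 0" --pt "1 0 0 25 0" --pt "1 0 0 35 0" --pt "1 0 0 35 0" --pt "1 0 0 35 0" --pt "1 0 0 25 0" --pt "1 0 0 0 0"

```text
clock: 17.58
position: [0.4381, -0.1873, 0.207]
ee_rot: [2.064, 2.358, 0.004]
force: [0.7, -1.3, -0.1]
width: 0.231
gripper_force: 15.0
```

Request:
drive_tool --pt "1 0 19.5 1 -0.12" --pt "1 0 19.5 1 -0.12" --pt "1 0 19.5 1 -0.12" --pt "1 0 19.5 1 -0.12" --pt "1 0 19.5 1 -0.12" --pt "1 0 19.5 1 -0.12" --pt "1 0 19.5 1 -0.12" --pt "1 0 19.5 0 -0.12" --pt "1 0 19.5 0 -0.12" --pt "1 0 19.5 0 -0.12" --pt "1 0 19.5 0 -0.12" --pt "1 0 19.5 0 -0.12" --pt "1 0 19.5 0 -0.12" --pt "1 0 19.5 0 -0.12" --pt "1 0 0 0 -0.02" --pt "1 0 0 0 0" --pt "1 0 0 0 0"

```text
clock: 19.0
position: [0.435, 0.0856, 0.2083]
ee_rot: [3.141, 0.01, -0.001]
force: [0.0, -0.3, -0.9]
width: 0.238
gripper_force: 15.0
```

```bash
python3 - <<'E'
from h import *
d=snap('wrist','w11'); o=observe(); print(o['position'],o['ee_rot'],o['joints'].round(2),d['xyz'])
g=cv2.cvtColor(d['image'],cv2.COLOR_RGB2GRAY)
# predicted sockets pixel
for y in (-.05,0,.05): print(proj(d,(.495,.091+y,.02)))
# coarse dump of the gray picture 
s=cv2.resize(d['image'],(80,50),interpolation=cv2.INTER_AREA)
print('\n'.join(''.join(' .:-=+*#%@'[min(9,int(v)//26)] for v in r) for r in cv2.cvtColor(s,cv2.COLOR_RGB2GRAY)))
E
```

```text
[0.43514799 0.08525191 0.2083729 ] [ 3.14088201e+00  8.17764934e-03 -1.11848832e-03] [-0.01  0.19 -0.34  1.99  0.08  0.97 -1.96] [0.50580636 0.08683131 0.36469818]
[370.58344556 115.85641616]
[318.47804304 115.53980669]
[266.33836622 115.16744661]
+++++++++++++++#@@@%%@#=====+%@@@@@%%%@%%%%%%%%%%%%%%@@@%%%%%%%%%%%%%%%%%%%%%=..
===++++++++++++*@@%@@@@@%##%@@@@@@@%%%%%%%%%%%%%%%%%%@@@%%%%%%%%%%%%%%%%%%%%%@*.
======+++++++++*@@%@@@@@@@@@@@@@@@@@@@@%%%%%%%%%%%%@%@@@%%%%@%%%%%%%%%%%%%%%%%*.
=========+++++++@@@@@@@@@@@@@@@@@@@@@%%%%@%%%%%%%%%%%@@@%%%%@%%%%%%%%%%%%%###%%*
=============+++%%@@@@@@@@@@@@@@@@@@@%%%%%%%%%%%%%%%%@@@@%@%@%%%%%%%%%%#*+++***#
###************#%@%@@@@@@@@@@@@@@@@%%%%@@%%%%%@%%%%%%@@@%%%@@@%%%%%%%##******+*=
@@@@@@@@@@%%@@@@%@@@@@@@%%%%%%%%%@%%%%%%%%%%%%%%%%%%%%@%%%%@@@@%%#***+##%%%#***-
*##%%@@@@@@@%@@@@@@@@@@############*#####*####*########%@%@@@@@@%#**=-%%**+---=:
++===++*##%%@@@@@@@@@%%#######################***##*###%@@@@@@@@@%**==@%**: .@@+
+++++++++==++**#%@@@@%##=-###################++++*#####%@@@@@@@@@#**++@#**: .@%-
+++++++++++++++++%@@@@@%*=+***************
[... 2497 characters left out ...]
:::::::-==::::::--:::::---::::---::-#%%%%%%%%+------
..................                                             .................
                                                                                
                                                                                
                                                                                
.............................::::::::::...::::::::::........................... 
...:::::::-----===+=======+=++==============++===+===:..........................
..============+++++=============+=========+===+=+=====..........................
.==========+++++++++++++++============================:.........................
```

```bash
python3 - <<'E'
from h import *
d=load('w11'); g=cv2.cvtColor(d['image'],cv2.COLOR_RGB2GRAY)
print(g[85:134,215:376].min(),g[85:134,215:376].max())
for v in range(84,136): print(v,''.join(' .:-=+*#%@'[int(np.clip((int(x)-60)//15,0,9))] for x in g[v,212:372]))
t=load('top0');print(atz(t,196,172.5,.02))
E
```

```text
71 213
84 #############*#*###########################*#############*#####**####**###***##*#***********#*#*###****#**#*****************++++++==++=+==========+=======-=-===
85 ################*###*###*###########*####*####*#####*#######**##############*#*##########*####*#################*#*###*###*##*****+******************++**+******
86 ####################################*######**####**####*##*#*################*##########*#########*##############################*******************************
87 ##############################**################*##########*###########*#*#################*#######*###########################*#*******************************
88 *###########################*##*##*####*########*##################*######*######*###*####***##*############**######################***************************#
89 #####*#*#################*##*################*###########*###########***######*################*##############*####*#################**************************#
90 #################################*###*#####*#*###*#############################*###############*#######*##
[... 6805 characters left out ...]
*+**+
132 ****+***++**+***+******+***++***++*+++++*++***+**********+*****+**++**+**++***++*********+**+++***+++++******+**++**********************************************
133 ****+*++***+*+**+******+*+***++**+**+****++***+******+*+*****+***+****+****+*+*+*+*+***+*+********+*++****++**+****+********************************************
134 +*+**+**+**++***************************+****#*#****+**++***+**+*****+*++*******+****+********++****+***+************+*+************************************+***
135 ##******#####*####**#*#*###*****************#*#***+**+*++*+********************+*++**************+*********++*****+******+****+******+**************************
[0.52550037 0.11093358 0.02      ]
```

```bash
python3 - <<'E'
from h import *
d=load('w11')
P=[atz(d,*q,.02) for q in [(347.5,111.3),(295.3,110.5),(242.8,109.5)]]
for p in P: print(p.round(4))
e=P[2]-P[0]; print(np.linalg.norm(e), 'yaw',np.arctan2(-e[0],e[1]))
a=R.from_rotvec(observe()['ee_rot']).as_matrix()[:,0]; print('tool x',np.arctan2(a[1],a[0]), observe()['position'])
# where is the module held: label
for r,X in labels(d,.2083+.008): print(r,X)
# top view bright check
t=load('top0'); print([proj(t,p) for p in P])
E
```

```text
[0.4991 0.0633 0.02  ]
[0.4995 0.1132 0.02  ]
[0.5001 0.1633 0.02  ]
0.10000962071284421 yaw -0.009738083863296464
tool x 0.005206970211466776 [0.43514799 0.08525191 0.2083729 ]
((625.0, 70.0), (18.0, 20.0), 90.0) [ 0.51907962 -0.03258838  0.2163    ]
((421.0000305175781, 112.99998474121094), (21.21320343017578, 22.62741470336914), 45.0) [0.50239954 0.04640049 0.2163    ]
[array([213.45576769, 182.5054043 ]), array([194.74239719, 182.1787907 ]), array([176.06652967, 181.80892731])]
```

```bash
python3 - <<'E'
from h import *
d=load('w11'); im=d['image'];g=cv2.cvtColor(im,cv2.COLOR_RGB2GRAY)
print(observe()['width'])
for v in range(224,266,4): print(v,g[v,280:370:3])
b=(g[240:262,290:360]>110).astype(np.uint8); n,l,s,c=cv2.connectedComponentsWithStats(b)
for k in range(1,n):
    if s[k][4]>100: print(s[k],c[k]+[290,240],atz(d,*(c[k]+[290,240]),.208+.0085))
print('TCP line px',proj(d,(.43515,.08525,.2165)))
E
```

```text
0.23897267399714184
224 [237 238 236 231 231 235 234 157   7  63 106  13  43 109  12  48 108  12
  45 107   9  13 236 230 230 220 227 230 227 215]
228 [241 239 242 243 244 242 241  92  10   6  14  16  20  10  12   9  10  16
  11   7  13  12 211 235 237 241 242 244 243 243]
232 [241 240 222 160 132 165 233  14  16  13  16   8  12  16  13  14  10   9
  14  14  14  18 174 235 130 138 182 229 226 233]
236 [132 136 131 132 131  64  17  19  18  19  16  14  20  22  16  21  16  19
  19  15  15  19   8  20 128 128 130 131 130 129]
240 [129 131 133 133 134  21  18  15  15  18  17  19  17  19  17  17  20  16
  18  21  17  17  11  22  93 132 132 131 131 130]
244 [130 121 111 122 114  19  17  11  19  19  38  42  41  38  36  42  39  37
  37  40  14  15  15  17  38 129 131 131 126 128]
248 [113 113 114 113  77  21  19  16  15  15 162 163 180 174 185 156 159 162
 170 163  15  18  17  20  24 127 127 130 130 130]
252 [114 115 111 112  35  19  20  16  11  18 161 162 165 160 162 191 186 189
 187 189  21  18  15  18  21 108 131 132 133 131]
256 [114 114 113 113  15  16  14  17  15  16 160 167 173 165 169 188 189 185
 179 187  19  21  16  19  19  64 130 129 128 132]
260 [113 113 109  96  18  19  18  14  18  14 158 159 171 183 186 185 184 188
 183 183  14  24  16  17  20  14 131 131 132 130]
264 [112 110 111  61  18  15  21  10  14  12 162 166 166 178 181 187 190 193
 183 181  18  18  15  14  20  18 127 131 130 133]
[ 63   0   7  22 104] [356.92307692 248.63461538] [0.44210111 0.07088905 0.2165    ]
[ 18   5  31  17 526] [322.97148289 253.0095057 ] [0.43984046 0.08637661 0.2165    ]
TCP line px [325.34673693 262.42866704]
```

Request:
drive_tool --pt "1 16 -6 0 -0.015" --pt "1 16 -6 0 0" --pt "1 16 -6 0 0" --pt "1 16 -5 -10 0" --pt "1 0 0 -20 0" --pt "1 0 0 -30 0" --pt "1 0 0 -30 0" --pt "1 0 0 -20 0" --pt "1 0 0 0 0" --pt "1 0 0 0 0" --pt "1 0 0 0 0"

```text
clock: 19.97
position: [0.5002, 0.0629, 0.0998]
ee_rot: [-3.141, 0.018, -0.002]
force: [0.8, 0.5, 0.1]
width: 0.237
gripper_force: 15.0
```

```bash
python3 - <<'E'
from h import *
o=observe(); d=snap('wrist','w12'); o2=observe(); print(o['position'],o2['position'],d['xyz'],o['width'],o2['ee_rot'])
g=cv2.cvtColor(d['image'],cv2.COLOR_RGB2GRAY)
for X in [(.4991,.0622,.02),(.4995,.1121,.02),(.5,.1622,.02)]: print(proj(d,X))
b=(g[240:275,290:360]>110).astype(np.uint8); n,l,s,c=cv2.connectedComponentsWithStats(b)
for k in range(1,n):
    if s[k][4]>300: print(s[k],c[k]+[290,240])
print('tcp',proj(d,o2['position']+[0,0,.0085]))
s=cv2.resize(g[130:290,60:330],None,fx=.5,fy=.25,interpolation=cv2.INTER_AREA)
for i,r in enumerate(s): print(130+4*i,''.join(' .:-=+*#%@'[int(np.clip((int(x)-40)//18,0,9))] for x in r))
E
```

```text
[0.50016058 0.06286475 0.09980944] [0.50050706 0.06310852 0.10018824] [0.57060112 0.06274601 0.25634454] 0.2369923335841167 [-3.14123165  0.01788815 -0.00359762]
[325.08902511 209.54123784]
[254.38979694 209.76070659]
[183.18299121 209.86269407]
[ 18   5  31  21 633] [323.09320695 254.77093207]
tcp [324.10035635 262.54347978]
130 #########%%%%%%%%%%%%%%%%%#####**####********#*####*################*****###%#@@@@@@@@@@@@@@@@@@@@@@@@@@@@@@@@@@@@@@@@@@@@@@@@@@@@@@@@@
134 %%#####%%###########%%%%%%%#***++++++++++++++++++++++++++++++++++++++++++++++++**+++++++******+++*******###+++***+****##+++++++****++++
138 #%%%###%#######%##########*++++++++++++++++++++++++++++++++++++++++++++++++++++++++*%%%%#######%%%%%%%%%%%%%%%%%%%%%%%#################
142 ##%%####%%%%#%%%%%#%###%%%#+++*++++++++++++++++++++++++++++++++++++++++++++++++++++*%%%%%%%%%%%%%%%%%%@%%%%%%%%%%%%%%%%%%%%%%%#%%%%%%%#
146 %#%%%###%%######%%#%%%%%%%%*++***+==++++++++++++++++++++++++++++++++++++++++++++++++%%%%@%%@@%%%%%%@@@@@@%%%%%%@%%%%%%%%%%%%%%%%%%%%%##
150 %%%%%##%%#%%##%%%%%%%%%%%%%*+++++======+++++++++++++++++++++++++++++
[... 4127 characters left out ...]

270 ...................................                                                                    ::.      .......................
274 ....................................                                                                   -:.     ........................
278 ....................................                                                                   -:.    .........................
282 .:.::..:::::.:::.::.:::.:....:::....                                                                  .-:.    ........:........:.......
286 .....................................                                                                 .-:.    .........................
```

```bash
python3 - <<'E'
from h import *
d=load('w12'); g=cv2.cvtColor(d['image'],cv2.COLOR_RGB2GRAY).astype(int)
print('v',list(zip(range(180,236),g[180:236,240:268].mean(1).astype(int))))
print('u1',list(zip(range(226,282),g[200:216,226:282].mean(0).astype(int))))
print('u2',list(zip(range(152,212),g[200:216,152:212].mean(0).astype(int))))
for dx in (-.01575,-.01425,0,.01425,.01575): print(dx,proj(d,(.4995+dx,.1127,.02)))
for dy in (-.01375,-.01225,0,.01225,.01375): print(dy,proj(d,(.4995,.1127+dy,.02)))
E
```

```text
v [(180, np.int64(153)), (181, np.int64(154)), (182, np.int64(153)), (183, np.int64(154)), (184, np.int64(153)), (185, np.int64(153)), (186, np.int64(153)), (187, np.int64(155)), (188, np.int64(132)), (189, np.int64(136)), (190, np.int64(155)), (191, np.int64(164)), (192, np.int64(171)), (193, np.int64(179)), (194, np.int64(177)), (195, np.int64(187)), (196, np.int64(189)), (197, np.int64(190)), (198, np.int64(185)), (199, np.int64(183)), (200, np.int64(184)), (201, np.int64(181)), (202, np.int64(186)), (203, np.int64(192)), (204, np.int64(188)), (205, np.int64(183)), (206, np.int64(184)), (207, np.int64(178)), (208, np.int64(188)), (209, np.int64(192)), (210, np.int64(192)), (211, np.int64(186)), (212, np.int64(185)), (213, np.int64(185)), (214, np.int64(180)), (215, np.int64(181)), (216, np.int64(181)), (217, np.int64(176)), (218, np.int64(172)), (219, np.int64(172)), (220, np.int64(172)), (221, np.int64(158)), (222, np.int64(135)), (223, np.int64(113)), (224, np.int64(81)), (225, np.int64(67)), (226, np.int64(67)), (227, np.int64(76)), (228, np.int64(110)), (229, np.int64(123)), (
[... 2334 characters left out ...]
6, np.int64(135)), (197, np.int64(138)), (198, np.int64(138)), (199, np.int64(135)), (200, np.int64(114)), (201, np.int64(112)), (202, np.int64(142)), (203, np.int64(147)), (204, np.int64(147)), (205, np.int64(147)), (206, np.int64(148)), (207, np.int64(148)), (208, np.int64(140)), (209, np.int64(138)), (210, np.int64(138)), (211, np.int64(138))]
-0.01575 [254.90304471 230.7940098 ]
-0.01425 [254.77538262 228.82070012]
0 [253.53940006 209.7699613 ]
0.01425 [252.25967519 190.14745986]
0.01575 [252.12231472 188.04738816]
-0.01375 [273.02309336 209.55842865]
-0.01225 [270.89798842 209.58144939]
0 [253.53940006 209.7699613 ]
0.01225 [236.17171322 209.95940922]
0.01375 [234.0442439  209.98267322]
```

```bash
python3 - <<'E'
from h import *
d=load('w12'); p=np.array([.5005,.0631,.1002]); g=cv2.cvtColor(d['image'],cv2.COLOR_RGB2GRAY).astype(int)
for e in (.0079,.0086,.0093,.013): print(e,[proj(d,p+[e,0,h]).round(1) for h in (.0075,.0085)])
print(list(zip(range(215,250),g[215:250,315:331].mean(1).astype(int))))
E
```

```text
0.0079 [array([323.9, 245.7]), array([323.9, 246.6])]
0.0086 [array([323.9, 244.3]), array([323.9, 245.1])]
0.0093 [array([323.9, 242.8]), array([323.9, 243.7])]
0.013 [array([323.8, 235.2]), array([323.8, 236. ])]
[(215, np.int64(198)), (216, np.int64(197)), (217, np.int64(187)), (218, np.int64(179)), (219, np.int64(179)), (220, np.int64(161)), (221, np.int64(103)), (222, np.int64(59)), (223, np.int64(54)), (224, np.int64(61)), (225, np.int64(36)), (226, np.int64(11)), (227, np.int64(13)), (228, np.int64(12)), (229, np.int64(12)), (230, np.int64(13)), (231, np.int64(10)), (232, np.int64(13)), (233, np.int64(12)), (234, np.int64(14)), (235, np.int64(17)), (236, np.int64(17)), (237, np.int64(18)), (238, np.int64(17)), (239, np.int64(17)), (240, np.int64(17)), (241, np.int64(17)), (242, np.int64(17)), (243, np.int64(16)), (244, np.int64(38)), (245, np.int64(161)), (246, np.int64(176)), (247, np.int64(165)), (248, np.int64(167)), (249, np.int64(171))]
```

Request:
drive_tool --pt "1 -1.2 0.2 -15 0" --pt "1 0 0 -20 0" --pt "1 0 0 -15 0" --pt "1 0 0 -10 0" --pt "1 0 0 -4 0" --pt "1 0 0 -3 0" --pt "1 0 0 -3 0" --pt "1 0 0 0 0"

```text
clock: 20.68
position: [0.4986, 0.0635, 0.029]
ee_rot: [-3.141, 0.018, -0.001]
force: [-0.9, -0.2, -0.9]
width: 0.236
gripper_force: 15.0
```

Request:
drive_tool --pt "1 0 0 -2 0" --pt "1 0 0 -2 0" --pt "1 0 0 -2 0" --pt "1 0 0 0 0"

```text
clock: 21.02
position: [0.4983, 0.0635, 0.0226]
ee_rot: [3.142, -0.018, 0.0]
force: [0.1, 0.0, 0.9]
width: 0.237
gripper_force: 15.0
```

Request:
drive_tool --pt "1 0 0 -0.7 0" --pt "0.9 0 0 0 0" --pt "0.6 0 0 0 0" --pt "0.6 0 0 0 0" --pt "0.6 0 0 0 0" --pt "0.6 0 0 10 0" --pt "0.6 0 0 25 0" --pt "0.6 0 0 35 0" --pt "0.6 0 0 35 0" --pt "0.6 0 0 30 0" --pt "0.6 -22 -4 20 0" --pt "0.6 -22 -4 10 0" --pt "0.6 -20 -4 10 0" --pt "0.6 0 0 0 0" --pt "0.6 0 0 0 0"

```text
clock: 22.27
position: [0.434, 0.0513, 0.1982]
ee_rot: [3.141, -0.018, 0.003]
force: [0.2, 0.1, -0.7]
width: 0.403
gripper_force: 0.0
```

```bash
python3 - <<'E'
from h import *
d=snap('wrist','w13'); o=observe(); print(o['position'],o['clock'])
for r,X in labels(d,.03): print(np.round(r[0],1),np.round(r[1],1),r[2],X.round(4))
t=snap('top','top13')
for r,X in labels(t,.03): print(r,X.round(4))
E
```

```text
[0.43460181 0.05150661 0.19768972] 22.3167
[592.9  63. ] [17.5 22.5] 81.8698959350586 [ 0.5359 -0.1821  0.03  ]
[385.3 111.2] [21.9 22.6] 45.0 [ 0.4982 -0.0047  0.03  ]
[308.5 112. ] [18. 15.] 90.0 [0.4983 0.0644 0.03  ]
```

Request:
drive_tool --pt "0.6 7.3 -20 0 0.115" --pt "0.6 7.3 -20 0 0.115" --pt "0.6 7.3 -20 0 0.115" --pt "0.6 7.3 -20 0 0.115" --pt "0.6 7.3 -20 0 0.115" --pt "0.6 7.3 -20 0 0.115" --pt "0.6 7.3 -20 0 0.115" --pt "0.6 7.3 -20 0 0.115" --pt "0.6 7.3 -20 0 0.115" --pt "0.6 7.3 -20 -5 0.115" --pt "0.6 7.3 -20 -5 0.115" --pt "0.6 7.3 -20 -10 0.115" --pt "0.6 7.3 -20 -10 0.115" --pt "0.6 7.3 -20 -10 0.115" --pt "0.6 7.3 -20 -10 0.11" --pt "0.6 0 0 0 0" --pt "0.6 0 0 0 0" --pt "0.6 0 0 0 0"

```text
clock: 23.87
position: [0.5439, -0.2477, 0.1463]
ee_rot: [-2.064, -2.367, -0.001]
force: [0.9, -0.1, 0.1]
width: 0.399
gripper_force: 0.0
```

```bash
python3 - <<'E'
from h import *
d=snap('wrist','w14'); o=observe(); print(o['position'],o['ee_rot'],o['clock'],d['xyz'])
a=R.from_rotvec(o['ee_rot']).as_matrix()[:,0]; print('tool x',np.arctan2(a[1],a[0]))
for r,X in labels(d,.04): print(np.round(r[0],1),np.round(r[1],1),r[2],X.round(4))
E
```

```text
[ 0.5440873  -0.24733289  0.14686674] [-2.06315906e+00 -2.36824163e+00 -1.20465858e-03] 23.9167 [ 0.53573295 -0.1784264   0.30286904]
tool x 1.7082707243259307
[322. 101.] [22. 18.] 90.0 [ 0.5348 -0.1759  0.04  ]
```

Request:
drive_tool --pt "0.6 -3 24 0 -0.005" --pt "0.6 -3 24 -10 0" --pt "0.6 -3 23.5 -20 0" --pt "0.6 0 0 -20 0" --pt "0.6 0 0 -20 0" --pt "0.6 0 0 -5 0" --pt "0.6 0 0 0 0"

```text
clock: 24.5
position: [0.534, -0.176, 0.0713]
ee_rot: [-2.067, -2.363, 0.001]
force: [0.6, -0.9, -0.2]
width: 0.4
gripper_force: 0.0
```

Request:
drive_tool --pt "0.6 0 0 -10 0" --pt "0.6 0 0 -10 0" --pt "0.6 0 0 -8 0" --pt "0.6 0 0 -6 0" --pt "0.6 0 0 -5.5 0" --pt "0.6 0 0 0 0" --pt "0.6 0 0 0 0"

```text
clock: 25.08
position: [0.5346, -0.177, 0.0323]
ee_rot: [-2.069, -2.364, 0.0]
force: [-0.2, -0.4, 0.7]
width: 0.4
gripper_force: 0.0
```

Request:
drive_tool --pt "0.7 0 0.8 0 0" --pt "0.8 0 0 0 0" --pt "1 0 0 0 0" --pt "1 0 0 0 0" --pt "1 0 0 0 0" --pt "1 0 0 0 0" --pt "1 0 0 3 0" --pt "1 0 0 12 0" --pt "1 0 0 25 0" --pt "1 0 0 35 0" --pt "1 0 0 35 0" --pt "1 0 0 35 0" --pt "1 0 0 25 0" --pt "1 0 0 0 0" --grip_force 20

```text
clock: 26.25
position: [0.5376, -0.1764, 0.2091]
ee_rot: [2.063, 2.358, 0.006]
force: [0.7, -0.2, -0.7]
width: 0.233
gripper_force: 20.0
```

Request:
drive_tool --pt "1 -2.2 20 0 -0.101" --pt "1 -2.2 20 0 -0.101" --pt "1 -2.2 20 0 -0.101" --pt "1 -2.2 20 0 -0.101" --pt "1 -2.2 20 0 -0.101" --pt "1 -2.2 20 0 -0.101" --pt "1 -2.2 20 0 -0.101" --pt "1 -2.2 20 0 -0.101" --pt "1 -2.2 20 0 -0.101" --pt "1 -2.2 20 0 -0.101" --pt "1 -2.2 20 0 -0.101" --pt "1 -2.2 20 0 -0.101" --pt "1 -2.2 20 0 -0.101" --pt "1 -2.2 20 0 -0.101" --pt "1 -2.2 20 0 -0.101" --pt "1 -2.2 20 0 -0.101" --pt "1 -2.2 20 0 -0.1" --pt "1 0 0 0 0" --pt "1 0 0 0 0"

```text
clock: 27.83
position: [0.4967, 0.165, 0.2028]
ee_rot: [-3.141, 0.013, 0.0]
force: [-0.7, -0.5, -0.9]
width: 0.232
gripper_force: 20.0
```

Request:
drive_tool --pt "1 0 0 -20 0" --pt "1 0 0 -30 0" --pt "1 0 0 -30 0" --pt "1 0 0 -20 0" --pt "1 0 0 -8 0" --pt "1 0 0 0 0" --pt "1 0 0 0 0"

```text
clock: 28.42
position: [0.4977, 0.1633, 0.0951]
ee_rot: [3.141, -0.019, 0.0]
force: [0.5, -0.1, -0.3]
width: 0.233
gripper_force: 20.0
```

```bash
python3 - <<'E'
from h import *
d=snap('wrist','w15'); o=observe(); print(o['position'],o['width'],d['xyz'])
a=R.from_rotvec(o['ee_rot']).as_matrix()[:,0]; print('tool x',np.arctan2(a[1],a[0]))
for r,X in labels(d,.03): print(np.round(r[0],1),np.round(r[1],1),r[2],X.round(4))
g=cv2.cvtColor(d['image'],cv2.COLOR_RGB2GRAY)
b=(g[240:275,290:360]>110).astype(np.uint8); n,l,s,c=cv2.connectedComponentsWithStats(b)
for k in range(1,n):
    if s[k][4]>300: print(s[k]+[290,240,0,0,0],c[k]+[290,240])
p=o['position'];print(proj(d,p+[.0086,0,.008]))
v=int(proj(d,(.4995,.113,.02))[1]); print(proj(d,(.4995,.113,.02)))
print(list(zip(range(365,430),g[v-8:v+8,365:430].mean(0).astype(int).tolist())))
E
```

```text
[0.49820135 0.16370904 0.0957308 ] 0.23571109587371467 [0.5683142  0.16311762 0.25155149]
tool x -0.012290434734903636
[472.5 211.5] [23. 23.] 90.0 [0.4985 0.0652 0.03  ]
[308 243  31  23 699] [323.10586552 253.84120172]
[323.43611274 244.59465759]
[396.95632357 206.59389062]
[(365, 165), (366, 165), (367, 165), (368, 165), (369, 166), (370, 165), (371, 165), (372, 165), (373, 164), (374, 166), (375, 165), (376, 160), (377, 157), (378, 160), (379, 186), (380, 200), (381, 199), (382, 200), (383, 199), (384, 197), (385, 200), (386, 203), (387, 202), (388, 202), (389, 202), (390, 204), (391, 205), (392, 205), (393, 205), (394, 204), (395, 205), (396, 204), (397, 204), (398, 206), (399, 198), (400, 172), (401, 147), (402, 138), (403, 138), (404, 138), (405, 139), (406, 138), (407, 138), (408, 137), (409, 119), (410, 79), (411, 60), (412, 68), (413, 87), (414, 98), (415, 122), (416, 153), (417, 164), (418, 165), (419, 165), (420, 165), (421, 165), (422, 165), (423, 165), (424, 165), (425, 166), (426, 166), (427, 166), (428, 166), (429, 165)]
```

Request:
drive_tool --pt "1 0.4 0 -15 0" --pt "1 0 0 -20 0" --pt "1 0 0 -15 0" --pt "1 0 0 -8 0" --pt "1 0 0 -3 0" --pt "1 0 0 -3 0" --pt "1 0 0 -2 0" --pt "1 0 0 0 0"

```text
clock: 29.13
position: [0.4982, 0.1639, 0.0291]
ee_rot: [-3.141, 0.019, -0.002]
force: [-0.8, 0.4, -1.0]
width: 0.236
gripper_force: 20.0
```

Request:
drive_tool --pt "1 0 0 -2 0" --pt "1 0 0 -2 0" --pt "1 0 0 -2 0" --pt "1 0 0 0 0"

```text
clock: 29.47
position: [0.4979, 0.1639, 0.0227]
ee_rot: [-3.141, 0.019, -0.001]
force: [-0.1, -0.2, 1.9]
width: 0.235
gripper_force: 20.0
```

Request:
drive_tool --pt "1 0 0 -0.7 0" --pt "0.9 0 0 0 0" --pt "0.6 0 0 0 0" --pt "0.6 0 0 0 0" --pt "0.6 0 0 0 0" --pt "0.6 0 0 10 0" --pt "0.6 0 0 25 0" --pt "0.6 0 0 35 0" --pt "0.6 0 0 35 0" --pt "0.6 0 0 30 0" --pt "0.9 -16 -12 20 0" --pt "1 -20 -13 15 0" --pt "1 -20 -13 0 0" --pt "1 -22 -13 0 0" --pt "1 -22 0 0 0" --pt "1 0 0 0 0" --pt "1 0 0 0 0"

```text
clock: 30.88
position: [0.3971, 0.1127, 0.1926]
ee_rot: [3.141, -0.019, 0.002]
force: [1.5, -1.0, 0.6]
width: 0.006
gripper_force: 0.0
```

```bash
python3 - <<'E'
from h import *
d=snap('wrist','w16'); o=observe(); print(o['position'],o['width'],d['xyz'])
for r,X in labels(d,.03): print(np.round(r[0],1),np.round(r[1],1),r[2],X.round(4))
g=cv2.cvtColor(d['image'],cv2.COLOR_RGB2GRAY)
for a in (1.7,1.8,1.9): print(a,[proj(d,(.459+.08*np.cos(a),y,.036+.08*np.sin(a))).round(1) for y in (.028,.113,.198)])
print(list(zip(range(130,250,2),g[130:250:2,250:270].mean(1).astype(int).tolist())))
E
```

```text
[0.39808065 0.11297669 0.19255127] 0.006314813218499707 [0.46754683 0.11254767 0.34907229]
[378.5  66.5] [19. 17.] 90.0 [0.4984 0.0647 0.03  ]
[262.   67.5] [19. 16.] 90.0 [0.4987 0.1646 0.03  ]
1.7 [array([452. , 132.5]), array([322.7, 134.2]), array([193.8, 135.6])]
1.8 [array([450.2, 144.3]), array([322.9, 145.9]), array([195.8, 147.3])]
1.9 [array([448.2, 155.4]), array([323. , 156.9]), array([198.2, 158.3])]
[(130, 191), (132, 218), (134, 236), (136, 229), (138, 231), (140, 233), (142, 232), (144, 232), (146, 216), (148, 149), (150, 193), (152, 217), (154, 211), (156, 192), (158, 181), (160, 229), (162, 228), (164, 230), (166, 230), (168, 232), (170, 232), (172, 233), (174, 231), (176, 231), (178, 236), (180, 241), (182, 239), (184, 232), (186, 231), (188, 232), (190, 230), (192, 237), (194, 240), (196, 238), (198, 236), (200, 234), (202, 229), (204, 231), (206, 237), (208, 238), (210, 237), (212, 235), (214, 234), (216, 233), (218, 232), (220, 229), (222, 230), (224, 235), (226, 233), (228, 222), (230, 221), (232, 208), (234, 86), (236, 22), (238, 20), (240, 20), (242, 21), (244, 21), (246, 21), (248, 21)]
```

Request:
drive_tool --pt "1 0 0 -20 0" --pt "1 0 0 -30 0" --pt "1 0 0 -30 0" --pt "1 0 0 -15 0" --pt "1 0 0 0 0" --pt "1 0 0 0 0" --pt "1 8 0 0 0" --pt "1 8 0 0 0" --pt "1 8 0 0 0" --pt "1 8 0 0 0" --pt "1 8 0 0 0" --pt "1 8 0 0 0"

```text
clock: 31.93
position: [0.4469, 0.1127, 0.0971]
ee_rot: [-3.141, 0.02, -0.001]
force: [-0.5, -0.4, 0.2]
width: 0.004
gripper_force: 0.3
```

Request:
drive_tool --pt "1 8 0 0 0" --pt "1 8 0 0 0" --pt "1 8 0 0 0" --pt "1 8 0 0 0" --pt "1 8 0 0 0" --pt "1 0 0 0 0" --pt "1 0 0 0 0" --pt "1 -6 0 0 0" --pt "1 -6 0 10 0" --pt "1 0 0 25 0" --pt "1 0 0 25 0" --pt "1 0 0 0 0" --pt "1 0 0 0 0"

```text
clock: 33.02
position: [0.4739, 0.1132, 0.1587]
ee_rot: [-3.141, 0.019, -0.005]
force: [0.3, -1.7, -0.2]
width: 0.001
gripper_force: 0.0
```

```bash
python3 - <<'E'
from h import *
d=snap('wrist','w17'); o=observe(); print(o['position'],d['xyz'])
g=cv2.cvtColor(d['image'],cv2.COLOR_RGB2GRAY)
for a in (.6,.8,.9,1.,1.1,1.2,1.4): print(a,[proj(d,(.459+.08*np.cos(a),y,.036+.08*np.sin(a))).round(1) for y in (.063,.113,.163)])
print(list(zip(range(40,236,2),g[40:236:2,235:245].mean(1).astype(int).tolist())))
E
```

```text
[0.47326078 0.1128278  0.15761148] [0.54399253 0.11292286 0.31541202]
0.6 [array([399.3, 134.2]), array([323.6, 135.1]), array([248., 136.])]
0.8 [array([402.6, 152.2]), array([323.8, 153.1]), array([245.1, 154. ])]
0.9 [array([404. , 162.9]), array([323.9, 163.9]), array([244. , 164.7])]
1.0 [array([405.2, 174.6]), array([324.1, 175.5]), array([243.1, 176.4])]
1.1 [array([406.1, 187. ]), array([324.2, 187.9]), array([242.4, 188.9])]
1.2 [array([406.8, 200. ]), array([324.3, 200.9]), array([242.1, 201.8])]
1.4 [array([407.2, 226.3]), array([324.6, 227.2]), array([242.3, 228.1])]
[(40, 133), (42, 131), (44, 129), (46, 131), (48, 178), (50, 237), (52, 238), (54, 240), (56, 242), (58, 242), (60, 243), (62, 243), (64, 243), (66, 242), (68, 242), (70, 242), (72, 242), (74, 243), (76, 242), (78, 242), (80, 243), (82, 242), (84, 242), (86, 241), (88, 237), (90, 236), (92, 236), (94, 233), (96, 227), (98, 164), (100, 165), (102, 191), (104, 196), (106, 197), (108, 197), (110, 195), (112, 196), (114, 196), (116, 196), (118, 195), (120, 196), (122, 194), (124, 164), (126, 127), (128, 127), (130, 108), (132, 116), (134, 114), (136, 113), (138, 161), (140, 160), (142, 152), (144, 147), (146, 126), (148, 127), (150, 130), (152, 131), (154, 131), (156, 131), (158, 121), (160, 115), (162, 114), (164, 115), (166, 116), (168, 136), (170, 157), (172, 160), (174, 153), (176, 131), (178, 138), (180, 166), (182, 165), (184, 165), (186, 145), (188, 162), (190, 153), (192, 156), (194, 171), (196, 203), (198, 203), (200, 203), (202, 203), (204, 201), (206, 192), (208, 182), (210, 174), (212, 220), (214, 230), (216, 226), (218, 227), (220, 232), (222, 234), (224, 238), (226, 240), (228, 240), (230, 241), (232, 242), (234, 124)]
```

Request:
drive_tool --pt "1 15 0 0 0" --pt "1 15.5 0 -10 0" --pt "1 0 0 -22 0" --pt "1 2 0 -12 0" --pt "1 3 0 -10 0" --pt "1 5.5 0 -5.5 0" --pt "1 5.5 0 -5.5 0" --pt "1 4.5 0 -6.5 0" --pt "1 4.5 0 -6.5 0" --pt "1 3 0 -7.5 0" --pt "1 3 0 -7.5 0" --pt "1 1.5 0 -6 0" --pt "1 1.5 0 -6 0" --pt "1 1 0 -5 0" --pt "1 0 0 -5 0" --pt "1 0 0 0 0"

```text
clock: 34.4
position: [0.5385, 0.1126, 0.0408]
ee_rot: [3.141, -0.019, -0.002]
force: [-0.1, 0.7, 0.5]
width: 0.003
gripper_force: 0.0
```

Request:
drive_tool --pt "1 0 0 -1 0" --pt "1 0 0 -1 0" --pt "1 0 0 -1 0" --pt "1 0 0 0 0"

```text
clock: 34.73
position: [0.5393, 0.1129, 0.0397]
ee_rot: [3.141, -0.019, 0.001]
force: [-3.5, -1.0, 9.2]
width: 0.008
gripper_force: 5.0
```

Request:
drive_tool --pt "1 0 0 5 0" --pt "1 0 0 25 0" --pt "1 0 0 35 0" --pt "1 -5 -10 10 0" --pt "1 -9 -27 0 0" --pt "1 -9 -27 0 0" --pt "1 -9 -27 0 0" --pt "1 -9 -27 0 0" --pt "1 0 0 0 0" --pt "1 0 0 0 0" --pt "1 0 0 0 0"

```text
clock: 35.65
position: [0.4986, -0.0049, 0.1142]
ee_rot: [-3.141, 0.02, -0.002]
force: [1.0, 0.3, 0.2]
width: 0.002
gripper_force: 0.0
```

```bash
python3 - <<'E'
from h import *
d=snap('wrist','w18'); o=observe(); print(o['position'],d['xyz'],o['force'])
a=load('w13'); g=cv2.cvtColor(d['image'],cv2.COLOR_RGB2GRAY)
print(proj(d,(.498,-.005,.03)))
for X in (.03,.02): print(atz(a,385.3,111.2,X))
# bail shut check: bar and strip position
for al in (0,.1): print(al,[proj(d,(.459+.08*np.cos(al),y,.036+.08*np.sin(al))).round(1) for y in (.05,.08)])
s=cv2.resize(g[60:270,140:480],None,fx=.4,fy=.2,interpolation=cv2.INTER_AREA)
for i,r in enumerate(s): print(60+5*i,''.join(' .:-=+*#%@'[int(np.clip((int(x)-20)//22,0,9))] for x in r))
E
```

```text
[ 0.49867307 -0.00428219  0.11413389] [ 0.56901294 -0.00514499  0.27071493] [-0.17476006  0.72751078 -0.38026312]
[324.28464925 207.06078484]
[ 0.49822147 -0.00475937  0.03      ]
[ 0.49803402 -0.00648364  0.02      ]
0 [array([241.6, 151.9]), array([196.8, 152.4])]
0.1 [array([238.9, 154.2]), array([192.6, 154.7])]
60 @@@@@@@@@@@@@@@@@@@@@@@@@@@@@@@@@@@@@@@@@@@@@@@@@@@@@@@@@@@@@@@@@@@@@@@@@@@@@@@@@@@@@@@@@@@@@@@@@@@@@@@@@@@@@@@@@@@@@@@@@@@@@@@@@@@@@@@@
65 @@@@@@@@@@@@@@@@@@@@@@@@@@@@@@@@@@@@@@@@@@@@@@@@@@@@@@@@@@@@@@@@@@@@@@@@@@@@@@@@@@@@@@@@@@@@@@@@@@@@@@@@@@@@@@@@@@@@@@@@@@@@@@@@@@@@@@@@
70 @@@@@@@@@@@@@@@@@@@@@@@@@@@@@@@@@@@@@@@@@@@@@@@@@@@@@@@@@@@@@@@@@@@@@@@@@@@@@@@@@@@@@@@@@@@@@@@@@@@@@@@@@@@@@@@@@@@@@@@@@@@@@@@@@@@@@@@@
75 @@@@@@@@@@@@@@@@@@@@@@@@@@@@@@@@@@@@@@@@@@@@@@@@@@@@@@@@@@@@@@@@@@@@@@@@@@@@@@@@@@@@@@@@@@@@@@@@@@@@@@@@@@@@@@@@@@@@@@@@@@@@@@@@@@@@@@@@
80 @@@@@@@@@@@@@@@@@@@@@@@@@@@@@@@@@@@@@@@@@@@@@@@@@@@@@@@@@@@@@@@@@@@@@@@@@@@@@@@@@@@@@@@@@@@@@@@@@@@@@@@@@@@@@@@@@@@@@@@@@@@@@@@@@@@@@@@@
85 ###########%%%%@@@@@@@@@@@@@@@@@@@@@@@@@@@@@@@@@@@@@@@@@@@@@@@@@@@@@@@@@@@@@@@@
[... 4431 characters left out ...]
%%%%%%%%%%%%%%%%%%%%%%+.                                             .=  : .-                                              -%@@@@@#*****
250 %%%%%%%%%%%%%%%%%%%%*:                                               ::  : .-.                                               =@@@@@#****
255 %%%%%%%%%%%%%%%%%%#-                                                 -:  -  -:                                                .+@@@*****
260 @@@@@@@@@@@@@@@@@+                                                   -:  -  --                                                  :#@**+**
265 :::::::::::::::::                                                   .-:.....--                                                   .:.....
```

Request:
drive_tool --pt "1 0 0 -20 0" --pt "1 0 0 -25 0" --pt "1 0 0 -20 0" --pt "1 0 0 -10 0" --pt "1 0 0 0 0" --pt "1 0 0 -2 0" --pt "1 0 0 -2 0" --pt "1 0 0 -2 0" --pt "1 0 0 0 0"

```text
clock: 36.45
position: [0.4987, -0.0051, 0.0333]
ee_rot: [-3.142, 0.019, -0.002]
force: [0.1, 0.5, 0.4]
width: 0.001
gripper_force: 0.0
```

Request:
drive_tool --pt "1 0 0 -2 0" --pt "1 0 0 -2 0" --pt "1 0 0 0 0"

```text
clock: 36.7
position: [0.4988, -0.0052, 0.029]
ee_rot: [-3.141, 0.019, -0.002]
force: [0.5, 0.2, 3.1]
width: 0.005
gripper_force: 1.6
```

Request:
drive_tool --pt "1 0 0 -2 0" --pt "1 0 0 0 0"

```text
clock: 36.87
position: [0.4988, -0.0052, 0.0269]
ee_rot: [-3.141, 0.019, -0.002]
force: [0.3, 0.5, 3.8]
width: 0.006
gripper_force: 2.2
```

Request:
drive_tool --pt "1 0 0 -2 0" --pt "1 0 0 0 0"

```text
clock: 37.03
position: [0.4989, -0.0052, 0.026]
ee_rot: [3.141, -0.019, 0.002]
force: [-3.5, -0.5, 21.3]
width: 0.007
gripper_force: 10.4
```

Request:
drive_tool --pt "1 0 0 0 0" --pt "1 0 0 3 0" --pt "1 0 0 15 0" --pt "1 0 0 30 0" --pt "1 0 0 40 0" --pt "1 0 0 40 0" --pt "1 0 0 0 0" --pt "1 -20 -20 20 0" --pt "1 -20 -30 10 0" --pt "1 -20 -30 0 0" --pt "1 0 0 0 0" --pt "1 0 0 0 0"

```text
clock: 38.03
position: [0.4368, -0.0871, 0.1827]
ee_rot: [3.141, -0.026, -0.001]
force: [0.0, 0.1, -0.3]
width: 0.007
gripper_force: 0.0
```

```bash
python3 - <<'E'
from h import *
d=snap('wrist','w19'); t=snap('top','top19'); o=observe(); print(o['clock'],o['position'],o['force'])
for r,X in labels(d,.03): print(np.round(r[0],1),np.round(r[1],1),X.round(4))
g=cv2.cvtColor(t['image'],cv2.COLOR_RGB2HSV)
for q in ((.497,-.42,.011),): print(proj(t,q))
g=cv2.cvtColor(t['image'],cv2.COLOR_RGB2GRAY)
for v in range(158,216,2): print(v,''.join(' .:-=+*#%@'[int(np.clip(int(x)//24,0,9))] for x in g[v,345:435]))
print('station')
for v in range(160,210,2): print(v,''.join(' .:-=+*#%@'[int(np.clip((int(x)-30)//18,0,9))] for x in g[v,150:255]))
E
```

```text
38.1333 [ 0.43825182 -0.08480557  0.18263874] [-0.70609121  0.47420295  0.73725472]
[623.2  97.1] [32.4  4.4] [ 0.508  -0.3398  0.03  ]
[395.35257678 185.55777885]
158 *#########################################################################################
160 ##########################################################################################
162 ##########################################################################################
164 ##########################################################################################
166 ###############%%##*+=++***##################%#############%##############################
168 ###########%%#####*+-::::----==++***##########################%%##########################
170 ##################*=---::-:::-::-:----===++***############################################
172 #################*+-::-:----:--:::::::-:::::---==+++***###################%###%###########
174 #################*=--:---::-::-:-:-:--:-::-::::::::::----==++****#########################
176 #################+--::-::::-:-:--::-:-:::--:-:::::-::--::::::::--===++**#####
[... 3876 characters left out ...]
::---:-:----------:--:--:-----=====-==-=
198 %%%%%##*=---:-=+*+=--=--==-----:::::::::::::::::::::::::::-::-::--:---:--------::---:------:----=---==-==
200 %%%%%%%%##*++++**+=--=-===--:::::::::::::::::::::::::::::::-::-:--:::-::------:------------------=------=
202 %%%%%%%%%%%%%##%#*=--=-----::::::::::::::::::::::::::::::::-:::-:----::--------:---:-:----::-::----====-=
204 %%%%%%%%%%%%%%%%%#=--==--::::::::::::::::::::::::::::::::::-:::::--:-::---:------:-:-:-----:--:----=----=
206 %%%%%%%%%%%%%%%%%#+-----::::::::::::::::::::::::::::::::::-::----:::-:---------------:------:-:-----=-===
208 %%%%%%%%%%%%%%%%%#+-:::::::::::::::::::::::::::::::::::::::::-::-:--:::-:-------:------:--:--:-:-::------
```

```bash
python3 - <<'E'
from h import *
d=load('w18'); print([proj(d,(.498,-.005,z)).round(1) for z in (.032,.026,.02,.012)])
print(arm.sign_off())
E
```

```text
[array([324.3, 207.9]), array([324.3, 205.5]), array([324.2, 203.3]), array([324.2, 200.4])]
the job is handed in; nothing more can be done
None
```

The job is handed in, but the hand-in call returned no verdict: two modules were present (pockets 0 and 2) and both are seated in the end sockets, the bail is shut, the button was pressed to its stop and released, and the pin is back on its pad; I did not check afterwards that the button was up again.

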